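Rake tumbling stones level on a drain grate

TASK

The nine ceramic tumbling stones have been tipped in a heap, two deep, at the far end of the drain pan. Take the comb rake from its wooden block and first draw the upper stones off the lower ones; then feel the teeth down into the slots of the grate, in the gap between the back row and the stones in front of it, and with the teeth running in the slots, not scraping over the bars, draw those front stones out towards the near end, until all nine lie flat and one deep along the whole bed with at least two in each third of its length. Move the stones only with the rake and never force it (15 N at most), leave the other loose things on the bench alone, and stand the rake back upright in its block, fully down.

Things in the scene. Friction and masses are not known exactly. Their poses are not given: they have to be found in the camera images.
- pan: Fixed open drain pan, 212 x 158 x 48 mm, walls 4 mm, round rim 223 x 169 mm outside; origin on the bench under the bed's middle, axes as bed. In it lies a grate of seven dark steel bars along x, 194 mm long, 12 mm wide, 12 mm deep, 20 mm apart centre to centre: six 8 mm slots. Centred, its middle bar is at y = 0, the slots at y = +-10, 30, 50 mm, but see bed
- bed (a point): Middle of the bed at the level of the bars' tops, 24 mm over the bench, 24 mm under the rim. x runs along the bed to the far end (bed x -102 to 102 mm, thirds meet at -34 and 34), y across it (walls +-67, folded in over the grate), z up. The grate is laid in with up to 9 mm play to either side along y; where it lies is not measured, so feel for the slots. It shifts sideways only under 15 N; its rubber feet give 1 mm per 8 N of press
- rake: Comb rake, 0.22 kg; origin: middle of the line of tooth tips; x across the comb's thickness (raking direction), y along its width, z up the handle. Above the teeth a steel plate 4 x 110 mm, z = 9 to 36 mm (its lower edge rests on the bars when the teeth are fully in), a back bar 16 x 110 mm, z = 34 to 44, a 20 mm round ferrule, and a flat-sided wooden handle, z = 56 to 118 mm
- rake_tip (a point): The rake's origin again: middle of the line of tooth tips, axes as the rake's. Six teeth along y, 20 mm apart centre to centre, 4 mm thick, 5 mm wide, square-ended, 9 mm long. All six fit the six slots at once, with 1.5 mm to spare each side, when the comb's middle is over the grate's middle bar; otherwise they stand on the bars
- rake_grip (a point): grip point on the axis of the rake's handle, 90 mm above the tooth tips, axes as the rake's; the handle is 22 mm thick (x), 28 mm wide (y), z = 56 to 118; grip it from above across the 22 mm
- block: Fixed wooden rest block, 52 (x) x 150 (y) x 44 mm, origin under its centre, with a slot in its top 8 mm wide (x), 118 mm long (y), 36 mm deep. The rake stands in it, its x along the block's x, its back bar resting on the block's top and its tooth tips 34 mm below that
- block_slot (a point): middle of the mouth of the block's slot, 44 mm above the bench; axes as the block's. A big grey bench grinder, 0.26 m high, stands between the block and the pan: carry the rake over it with the tips at 0.30 m
- stone_1: One of nine like grey ceramic stones of about 19 g, origin at its centre: a flat triangle, 14 mm thick (z), corners and rim worn round; its three flat sides lie 11.5 mm from the centre and its three corners 17.5 mm, one corner along its own x, the others 120 degrees either side. Lying flat on the bars its centre is 7 mm above bed, on another stone 21 mm
- stone_2: another such stone. At the start three lie in a back row near the far wall and three in a front row, with a gap of 8 to 20 mm between the rows; three more lie on top of the front row
- stone_3: another such stone, origin at its centre
- stone_4: another such stone, origin at its centre
- stone_5: another such stone, origin at its centre
- stone_6: another such stone, origin at its centre
- stone_7: another such stone, origin at its centre
- stone_8: another such stone, origin at its centre
- stone_9: another such stone, origin at its centre
- bush_mid (a point): centre of a loose steel bush 27 mm wide and 30 mm high, on the bench; leave alone
- flange_mid (a point): centre of a loose flat steel flange disc 48 mm wide and 6 mm thick on the bench; leave alone
- blade_mid (a point): centre of a loose clipper blade 32 x 44 x 8 mm on the bench; leave alone
- driver_mid (a point): middle of a loose screwdriver with red handle, 190 mm long and 28 mm thick, on the bench; leave alone

How it is judged:
By the outcome, as a careful person would: the job done as asked, in the order asked, and still so for the second after the job is handed in, with the robot touching nothing.
It also fails if it takes over 69 s, if anything falls off the work surface, if the arm or the gripper's body presses on something with over 40 N, if the wrist force passes 120 N, or if a joint passes its speed limit or range.

ROBOT

A 7-joint arm with a two-finger parallel gripper is mounted at the origin on a cart in front of the work surface, level with it; the furniture and walls round the work are solid. World frame = base frame: x ahead of the robot, y to its left, z up, the work surface at z = 0. Lengths are in mm, angles in rad, forces in N, time in s.
With the tool pointing down it reaches from about 425 to 825 mm from the base axis. Payload 3.6 kg.
Tool frame: the origin (TCP) lies midway between the tips of the shut fingers; the grasp point (between the pads) lies 19 mm behind it; z points along the fingers, y is the direction in which the jaws open and shut (so a half turn about z gives the same grasp; the last joint's range is limited). The gripper opens to 85 mm and grips with 20 to 120 N. Pads are 22 mm wide; open, the fingers measure 114 mm over their backs; the gripper's body (76 mm by 85 mm) begins 54 mm behind the grasp point. The pads swing forward as they close: fully open they stand 13 mm farther back than shut.
Start: joints at [1.147, 0.615, -0.013, 1.423, 0.008, 1.103, -0.04], TCP at [251.813, -599.21, 231.297] pointing down, gripper open.
Joint ranges: [-3.12, 3.12], [-0.3, 2.06], [-1.34, 1.32], [0.26, 2.42], [-1.36, 4.5], [0.01, 1.98], [-2.84, 2.84]. Speed limits (rad/s): [2.79, 2.79, 3.14, 3.14, 3.14, 3.14, 3.14].

INTERFACE

Orientations are given as a unit quaternion [w, x, y, z].
In Python, from station import status, viewer, ctrl, finder gives the robot as it stands.
- The arm moves only by the shell command python3 -m creep 'ROWS' [FORCE]. ROWS is JSON, a list of rows, each an object with "rotation": the turn, a rotation vector about the world's x, y, z in rad, a list of three; "xyz": the shift along the world's x, y, z in m, a list of three; "grip": the opening, from -1 (shut) to 1 (fully open). In form: [{"rotation": [rx, ry, rz], "xyz": [tx, ty, tz], "grip": grip}, ...]. A call has 1 to 8 rows; each row is the pose to reach, as a shift and turn from the pose measured when the call began; what a row does not reach only later rows make up. A row lasts 1/8 s, in which the tool goes at most 62.5 mm and 10.7 degrees, less where a joint would pass 70% of its speed; a pose out of reach is approached as far as the arm can. A call with a gripper value outside its range is refused whole. The fingers move at their own pace and stop on an object; FORCE is the grip in N (left out, the last holds). Time passes only in rows, so rows that repeat a pose let the fingers close. It gives the time, the measured TCP pose, the force and the opening at its end, in the units of the state.
- status.state(): the state, without advancing time (a new reading comes with each control period).
- viewer.read_camera(name): name is "scene" or "side" or "wrist"; returns the picture (480x640x3 uint8, blue, green, red); there is no depth.
- viewer.camera_params(name): a dict with "fx", "fy", "cx", "cy" (pixels), "world_to_cam" (4x4, takes a point from world to camera coordinates). Camera axes: x right, y down, z forward; pixel columns grow to the right and rows downward; lengths in mm; the calibration is good to about 2 mm. A picture is of the moment at which its call begins: read the wrist's pose just before it. camera_params takes no time and is no camera call; for the wrist camera it gives the pose at the moment of the call.
- ctrl.job_done(): hands the job in, once; it reports no verdict.
Trained networks look in the newest picture that a camera, given by its name, has taken for a name from the list of things; names that differ only in an ending like _2 or _b are one class to them, and where a whole thing is asked for, a point or a joint stands for the part that bears it (a point fixed in the world has none). Each returns a list of dicts, best first, with "p" (0 to 1); they miss things now and then, are a little off and sometimes report something else, mostly with a low value. They report only what shows in the picture. A call takes as long as a camera call.
- finder.boxes_of(label, camera): "centre" ([x, y, z] in mm, in world coordinates, good to about 4 mm: the middle of the surface that is visible of it).
- finder.outline_of(label, camera): "pixels" (480x640 bool, what is visible of it).
- finder.spot_point(label, camera): "centre" ([x, y, z] in mm, in world coordinates, good to about 4 mm: a listed point, or the origin of a listed thing).
The state is a dict: "t": time; "q": joint angles; "joint_velocities": joint speeds; "joint_efforts": joint torques, N m; "tcp_pos": TCP position; "eef_rot": TCP orientation; "wrist_force": force on the tool from outside, world axes, zero at the start; "torque": the same for the moment, N m; "finger_gap": finger opening in mm.
Only numpy, scipy, OpenCV 4.12 (cv2) and the standard library are available. Lean on these libraries where they do the work, as an engineer would, in place of code of your own. Each camera call takes 0.05 s, during which the arm holds its last target.

## Working session

There is one attempt and no reset: what is moved stays moved. The work goes in short steps, Python scripts to look and compute and a shell command to move; the robot and the scene stay as the last step left them, time stands still between calls to the robot, and variables do not carry over. Pictures are saved under pics/ and viewed, and the job is handed in when it is done.

```bash
ls; mkdir -p pics
python3 - <<'E'
from station import status, viewer, ctrl, finder
import cv2
s=status.state();print({k:s[k] for k in ('t','tcp_pos','eef_rot','wrist_force','finger_gap')})
for c in ("scene","side","wrist"):
    cv2.imwrite(f"pics/a_{c}.png",viewer.read_camera(c))
E
```

```text
pics
{'t': 0.0, 'tcp_pos': array([ 251.49773258, -598.52825628,  230.12935077]), 'eef_rot': array([-1.27633474e-03,  9.80282691e-01,  1.97595909e-01, -2.72300972e-04]), 'wrist_force': array([ 0.39997168, -0.72400402,  0.08445224]), 'finger_gap': 85.26679360231184}
```

View pics/a_scene.png

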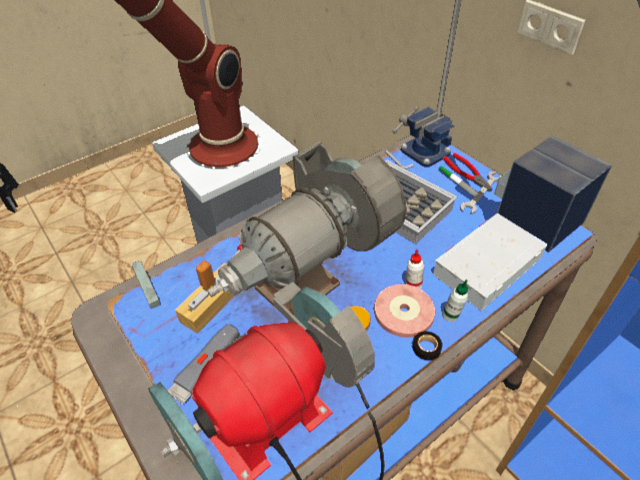

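View pics/a_side.png

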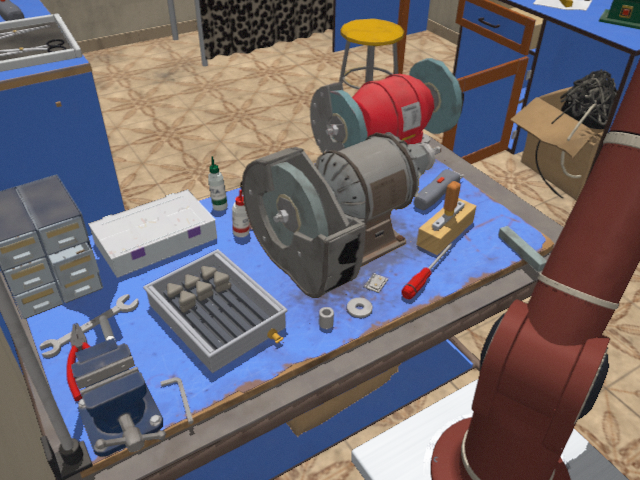

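View pics/a_wrist.png

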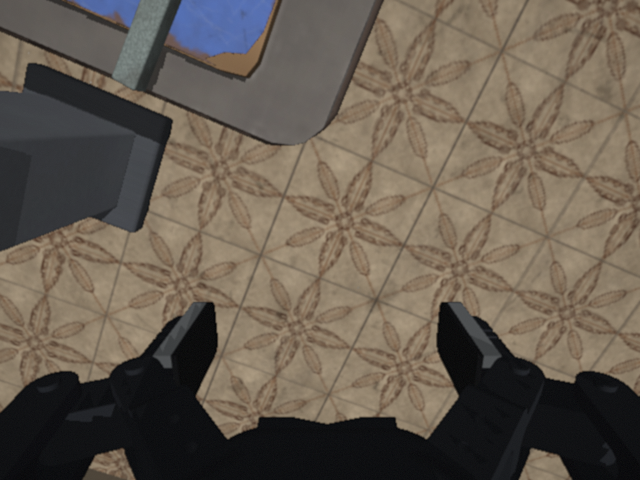

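The scene view shows the rake handle at about (206,273) in its block and the pan at about (420,200), partly hidden by the grinder. The side view shows the pan at about (215,308), with the stones at its far-left corner (200,285). It also shows the rake at (452,205) and the bush, flange, blade and driver on the bench between them. The wrist view shows only the bench corner.

Run:
```python
from station import status, viewer, ctrl, finder
import numpy as np
np.set_printoptions(precision=1,suppress=True)
for c,ls in (("side",["pan","bed","rake_grip","rake","block_slot","block","stone_1","bush_mid","flange_mid","blade_mid","driver_mid"]),("scene",["rake_grip","block_slot","bed"])):
    for l in ls:
        for d in finder.spot_point(l,c)[:10]:
            if d['p']>.25: print(c,l,round(d['p'],2),np.array(d['centre']))
for c in ("side","scene"):
    P=viewer.camera_params(c);print(c,P['fx'],P['cx'],P['cy']);print(np.array(P['world_to_cam']))
print(status.state()['t'])
```

```text
side pan 0.75 [505.8 221.7   3.9]
side bed 0.68 [510.8 213.3  24.4]
side bed 0.54 [ 476.2 -302.5  100. ]
side bed 0.39 [544.8 223.3  32.6]
side rake 0.56 [ 474.9 -301.6    7.4]
side rake 0.38 [509.4 213.6  25.2]
side block_slot 0.74 [ 471.  -307.9   39.7]
side block_slot 0.58 [546.1 185.1  31.8]
side block 0.64 [ 478.6 -307.     0.4]
side stone_1 0.72 [548.8 188.9  42. ]
side stone_1 0.66 [534.  257.6  43.1]
side stone_1 0.61 [576.8 265.4  27.1]
side stone_1 0.52 [545.4 218.6  31.1]
side stone_1 0.52 [543.  221.9  43.8]
side stone_1 0.5 [585.  196.1  31.5]
side stone_1 0.47 [581.3 230.9  33.3]
side stone_1 0.42 [543.9 185.1  33.1]
side stone_1 0.42 [535.6 258.5  27.1]
side stone_1 0.32 [ 472.8 -306.1   12.1]
side bush_mid 0.65 [385.9  52.4  16.3]
side flange_mid 0.63 [384.  -20.4   2. ]
side flange_mid 0.32 [546.3 184.6  30.3]
side blade_mid 0.49 [419.1 -84.4   5.4]
side driver_mid 0.79 [ 399.  -192.9   17.7]
scene rake_grip 0.59 [ 474.5 -303.6   98.5]
scene block_slot 0.9 [ 473.2 -307.2   50.4]
scene bed 0.65 [507.7 219.   23.9]
side 613.1294119099598 322.84718680994723 242.74540168205803
[[ -0.5  -0.8   0.  255.1]
 [ -0.5   0.3  -0.8 340.7]
 [  0.6  -0.4  -0.6 889.4]
 [  0.    0.    0.    1. ]]
scene 521.9536757652668 315.3858294720012 223.04742518519714
[[   0.6    0.8   -0.  -266.9]
 [   0.6   -0.4   -0.7 -228.1]
 [  -0.6    0.4   -0.7 1522.6]
 [   0.     0.     0.     1. ]]
0.85
```

Run:
```python
from station import viewer
import cv2
im=cv2.imread("pics/a_side.png")
cv2.imwrite("pics/a_pan.png",cv2.resize(im[240:380,130:300],None,fx=4.5,fy=4.2,interpolation=cv2.INTER_CUBIC))
cv2.imwrite("pics/a_rake.png",cv2.resize(im[160:310,380:500],None,fx=4,fy=4,interpolation=cv2.INTER_CUBIC))
im=cv2.imread("pics/a_scene.png")
cv2.imwrite("pics/a_rake2.png",cv2.resize(im[240:350,120:280],None,fx=5,fy=5,interpolation=cv2.INTER_CUBIC))
```

```text
(no output)
```

View pics/a_pan.png

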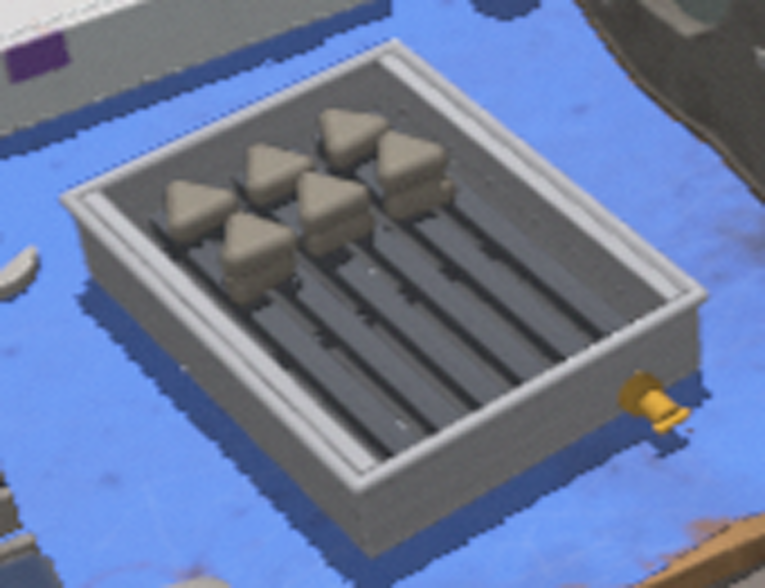

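View pics/a_rake.png

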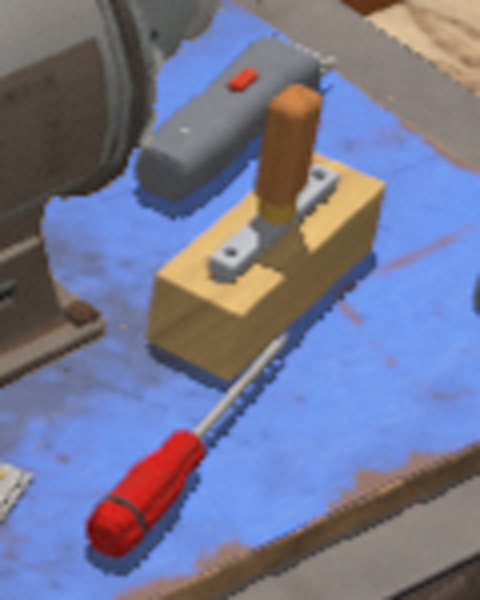

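View pics/a_rake2.png

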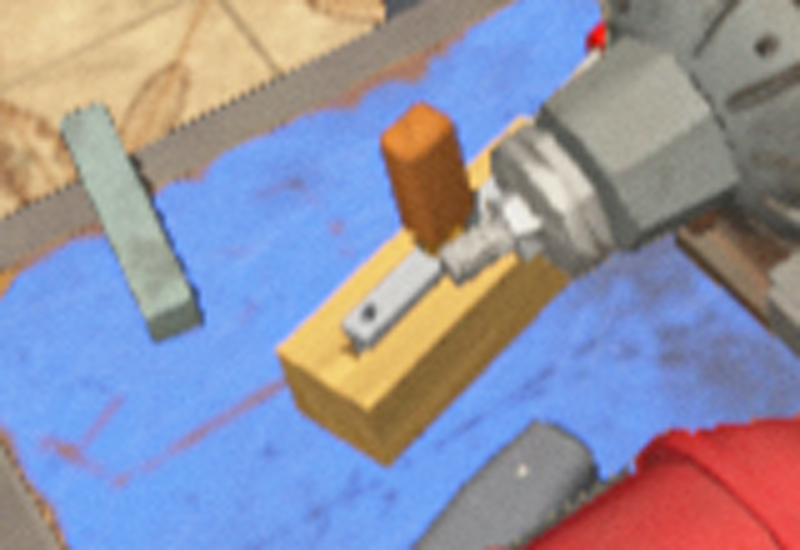

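```bash
cat > h.py <<'E'
import numpy as np
from station import viewer
def ray(c,u,v,P=None):
    P=P or viewer.camera_params(c);M=np.array(P['world_to_cam']);R=M[:3,:3];t=M[:3,3]
    o=-R.T@t; d=R.T@np.array([(u-P['cx'])/P['fx'],(v-P['cy'])/P['fy'],1.]);return o,d/np.linalg.norm(d)
def atz(c,u,v,z,P=None):
    o,d=ray(c,u,v,P);return o+d*(z-o[2])/d[2]
def proj(c,p,P=None):
    P=P or viewer.camera_params(c);M=np.array(P['world_to_cam']);q=M[:3,:3]@np.asarray(p,float)+M[:3,3]
    return np.array([P['fx']*q[0]/q[2]+P['cx'],P['fy']*q[1]/q[2]+P['cy']])
E
python3 - <<'E'
from h import *
np.set_printoptions(precision=1,suppress=True)
c=[(395,42),(65,198),(357,485),(703,295)]
Q=[atz("side",130+a/4.5,240+b/4.2,46)[:2] for a,b in c]
for i in range(4):
    e=Q[(i+1)%4]-Q[i];print("pan",Q[i],np.linalg.norm(e),np.degrees(np.arctan2(e[1],e[0])))
print(np.mean(Q,0))
c=[(153,275),(240,313),(385,185),(320,152)]
B=[atz("side",380+a/4,160+b/4,44)[:2] for a,b in c]
for i in range(4):
    e=B[(i+1)%4]-B[i];print("blk",B[i],np.linalg.norm(e),np.degrees(np.arctan2(e[1],e[0])))
print(np.mean(B,0))
c=[(276,352),(370,410),(568,290)]
B=[atz("scene",120+a/5,240+b/5,44)[:2] for a,b in c]
for i in range(2):
    e=B[(i+1)]-B[i];print("blk",B[i],np.linalg.norm(e),np.degrees(np.arctan2(e[1],e[0])))
print((B[0]+B[2])/2)
E
```

```text
pan [624.7 154. ] 160.12380502461417 99.76528386031639
pan [597.6 311.8] 211.55337635979075 -170.35081328482505
pan [389.  276.3] 158.6435876072547 -81.28723638436179
pan [413.1 119.5] 214.4757867568624 9.248180893882509
[506.1 215.4]
blk [ 476.6 -228.4] 50.56890132362799 -158.78454119096142
blk [ 429.5 -246.7] 146.4529509141697 -72.50793763459141
blk [ 473.5 -386.3] 42.57885071332935 12.976943557697066
blk [ 515.  -376.8] 153.2984773484599 104.49489707962742
[ 473.6 -309.5]
blk [ 477.9 -387. ] 51.437018217055474 19.04847586294881
blk [ 526.5 -370.2] 92.80526228170773 91.20515501191171
[ 501.3 -332.2]
```

Pan yaw is about 9.5° and the block's about 17.5°. The rake grip height of about 99 mm agrees with the expected 100 mm. Next I'll move above the block, turning the jaws along the rake's x.

```bash
python3 -m creep '[{"rotation":[0,0,0.18],"xyz":[0.02,0.02,0.05],"grip":1},{"rotation":[0,0,0.36],"xyz":[0.05,0.06,0.08],"grip":1},{"rotation":[0,0,0.54],"xyz":[0.08,0.11,0.1],"grip":1},{"rotation":[0,0,0.72],"xyz":[0.11,0.15,0.1],"grip":0.6},{"rotation":[0,0,0.9],"xyz":[0.14,0.19,0.1],"grip":0.4},{"rotation":[0,0,1.08],"xyz":[0.17,0.23,0.1],"grip":0.4},{"rotation":[0,0,1.26],"xyz":[0.20,0.265,0.1],"grip":0.4},{"rotation":[0,0,1.44],"xyz":[0.22,0.295,0.08],"grip":0.4}]'
python3 -m creep '[{"rotation":[0,0,0.04],"xyz":[0.003,0.003,0],"grip":0.4},{"rotation":[0,0,0.04],"xyz":[0.003,0.003,0],"grip":0.4}]'
python3 - <<'E'
from h import *
from station import status,finder
import cv2,json
np.set_printoptions(precision=4,suppress=True)
s=status.state();print(s['t'],s['tcp_pos'],s['eef_rot'],s['q'],s['finger_gap'])
P=viewer.camera_params("wrist");im=viewer.read_camera("wrist");cv2.imwrite("pics/b_wrist.png",im)
print(np.array(P['world_to_cam']),P['fx'])
for l in ("rake_grip","block_slot","block"):
    for d in finder.spot_point(l,"wrist")[:2]:print(l,d['p'],d['centre'])
E
```

```text
t: 1.85
tcp_pos: [474.2, -302.6, 312.9]
eef_rot: [0.002, 0.604, 0.797, 0.001]
wrist_force: [0.3, -1.5, 0.1]
finger_gap: 60.0
t: 2.1
tcp_pos: [477.2, -300.4, 313.3]
eef_rot: [0.003, 0.588, 0.809, 0.0]
wrist_force: [0.5, 0.3, 0.3]
finger_gap: 60.0
2.1 [ 477.216  -300.4347  313.2994] [0.0029 0.5882 0.8087 0.0003] [ 0.8102  0.4357 -0.4415  1.5457  0.1955  1.1983  0.6475] 59.98271230574176
[[   0.9515    0.3076    0.0036 -363.0836]
 [   0.2931   -0.9101    0.293  -476.7242]
 [   0.0934   -0.2778   -0.9561  329.8752]
 [   0.        0.        0.        1.    ]] 375.4754955505271
rake_grip 0.57 [473.5, -303.6, 100.9]
block_slot 0.6 [477.6, -305.2, 42.6]
```

View pics/b_wrist.png

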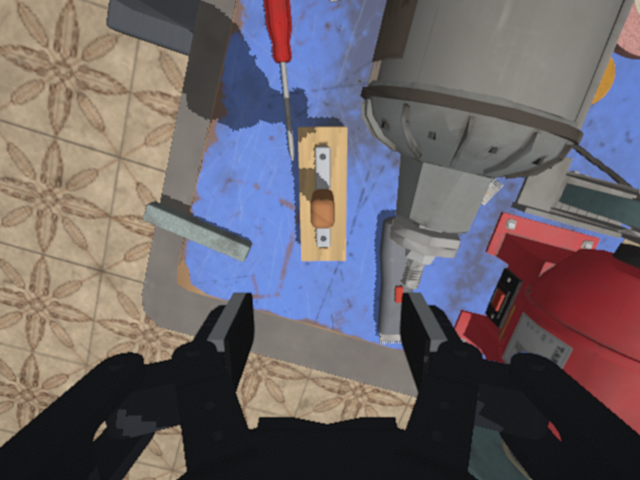

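Run:
```python
from h import *
np.set_printoptions(precision=1,suppress=True)
def quad(c,z):
    Q=[atz("wrist",*p,z)[:2] for p in c]
    for i in range(4):
        e=Q[(i+1)%4]-Q[i];print(Q[i],np.linalg.norm(e),np.degrees(np.arctan2(e[1],e[0])))
    print(np.mean(Q,0))
quad([(299,127),(347,127),(346,261),(301,261)],44)
quad([(316.5,146),(329.5,146),(328.5,248),(317,248)],54)
def tri(p1,p2):
    o1,d1=ray("wrist",*p1);o2,d2=ray("scene",*p2)
    A=np.stack([d1,-d2],1);k=np.linalg.lstsq(A,o2-o1,rcond=None)[0]
    a=o1+k[0]*d1;b=o2+k[1]*d2;print(a,b)
tri((404,298),(192,302))
tri((321,193),(205.5,267.5))
```

```text
[ 428.9 -244.8] 50.582583226883344 17.779908922252393
[ 477.  -229.3] 150.67410096259496 -71.75637640861086
[ 524.2 -372.4] 52.71410840090577 -162.29073118811857
[ 474.  -388.4] 150.60693647880964 107.43293690746911
[ 476.  -308.7]
[ 452.3 -257.1] 13.560258155002229 17.770768325917153
[ 465.2 -253. ] 112.29170366272689 -72.67081860394907
[ 498.6 -360.1] 13.003698263969312 -162.2831947620273
[ 486.2 -364.1] 112.27654615209656 107.61314665479743
[ 475.6 -308.6]
[ 568.9 -355.9  145.1] [ 560.8 -371.4  148.2]
[ 469.5 -294.2  103. ] [ 466.6 -299.8  103.8]
```

Run:
```python
from h import *
import cv2
im=cv2.imread("pics/b_wrist.png");im2=cv2.imread("pics/a_scene.png");im3=cv2.imread("pics/a_side.png")
a=np.radians(17.6);ux=np.array([np.cos(a),np.sin(a)]);uy=np.array([-ux[1],ux[0]])
c=np.array([475.8,-308.0])
for cam,I in(("wrist",im),("scene",im2),("side",im3)):
  for z in (66,128):
    pts=[proj(cam,[*(c+sx*11*ux+sy*14*uy),z]) for sx,sy in((1,1),(1,-1),(-1,-1),(-1,1))]
    cv2.polylines(I,[np.int32(np.round(np.array(pts)*16))],True,(0,255,0),1,shift=4)
o=np.vstack([cv2.resize(x,(480,300)) for x in (im[100:280,180:468],im2[220:340,110:302])])
o2=cv2.resize(im3[150:300,380:500],(320,600*1)[:2])
cv2.imwrite("pics/c.png",np.hstack([o,cv2.resize(o2,(320,600))]))
```

```text
(no output)
```

View pics/c.png

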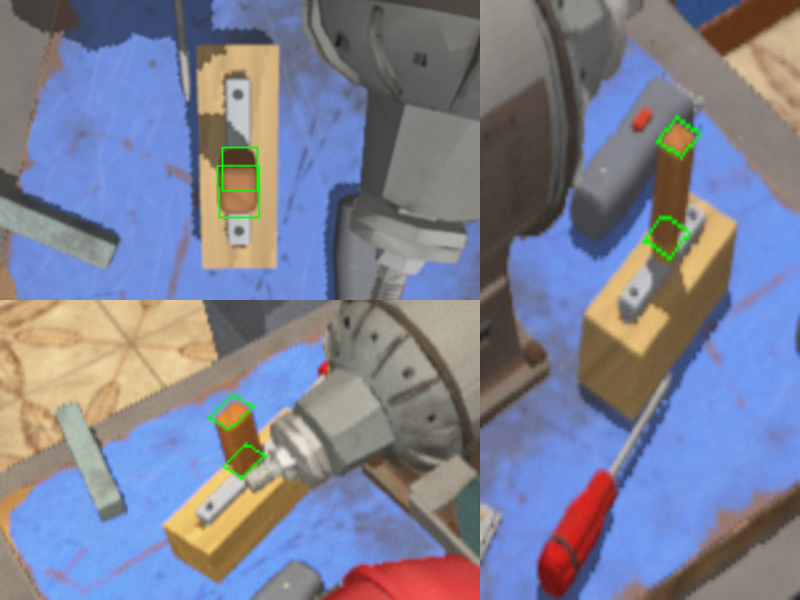

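The predicted handle boxes fall on the handle in all three views, within about 2 mm. Now I'll go down and grip.

```bash
python3 -m creep '[{"rotation":[0,0,0],"xyz":[-0.002,-0.007,-0.06],"grip":0.4},{"rotation":[0,0,0],"xyz":[-0.002,-0.007,-0.12],"grip":0.4},{"rotation":[0,0,0],"xyz":[-0.002,-0.007,-0.17],"grip":0.4},{"rotation":[0,0,0],"xyz":[-0.002,-0.007,-0.21],"grip":0.3},{"rotation":[0,0,0],"xyz":[-0.002,-0.007,-0.232],"grip":0.2},{"rotation":[0,0,0],"xyz":[-0.002,-0.007,-0.232],"grip":0.0},{"rotation":[0,0,0],"xyz":[-0.002,-0.007,-0.232],"grip":-0.3}]' 60
python3 - <<'E'
from station import viewer
import cv2
cv2.imwrite("pics/d.png",viewer.read_camera("side")[100:340,330:650]);cv2.imwrite("pics/d2.png",viewer.read_camera("wrist"))
E
```

```text
t: 3.18
tcp_pos: [475.2, -309.4, 82.4]
eef_rot: [0.004, 0.59, 0.808, 0.0]
wrist_force: [-0.2, -0.4, 1.0]
finger_gap: 30.1
```

View pics/d2.png

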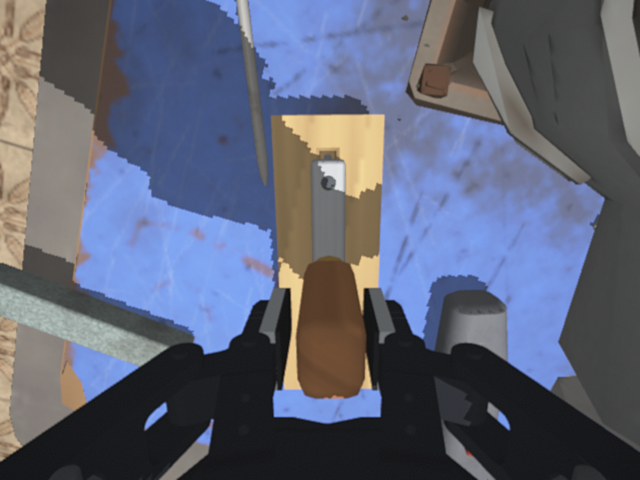

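The wrist view shows the handle (302–362 px) between the pads, about 2 mm towards the right pad. I'll correct that and close.

```bash
python3 -m creep '[{"rotation":[0,0,0],"xyz":[0.002,0.001,-0.001],"grip":-0.3},{"rotation":[0,0,0],"xyz":[0.002,0.001,-0.001],"grip":-0.5},{"rotation":[0,0,0],"xyz":[0.002,0.001,-0.001],"grip":-0.8},{"rotation":[0,0,0],"xyz":[0.002,0.001,-0.001],"grip":-1},{"rotation":[0,0,0],"xyz":[0.002,0.001,-0.001],"grip":-1}]' 80
```

```text
t: 3.9
tcp_pos: [478.0, -308.5, 82.9]
eef_rot: [0.005, 0.589, 0.808, 0.0]
wrist_force: [-1.5, -0.9, 6.5]
finger_gap: 21.4
```

```bash
python3 -m creep '[{"rotation":[0,0,0],"xyz":[0,0,0.01],"grip":-1},{"rotation":[0,0,0],"xyz":[0,0,0.04],"grip":-1},{"rotation":[0,0,0],"xyz":[0,0,0.10],"grip":-1},{"rotation":[0,0,0],"xyz":[0,0,0.16],"grip":-1},{"rotation":[0,0,0],"xyz":[0,0,0.22],"grip":-1},{"rotation":[0,0,0],"xyz":[0,0,0.28],"grip":-1},{"rotation":[0,0,0],"xyz":[0,0,0.30],"grip":-1},{"rotation":[0,0,0],"xyz":[0,0,0.30],"grip":-1}]' 110
python3 - <<'E'
from station import viewer,status
import cv2
cv2.imwrite("pics/e.png",viewer.read_camera("side"));print(status.state()['q'])
E
```

```text
t: 4.9
tcp_pos: [478.4, -308.3, 384.4]
eef_rot: [0.007, 0.589, 0.808, 0.0]
wrist_force: [-0.3, 0.9, -3.0]
finger_gap: 20.7
[ 0.82240587  0.40310136 -0.45277276  1.40167301  0.17823231  1.36726425
  0.67784003]
```

View pics/e.png

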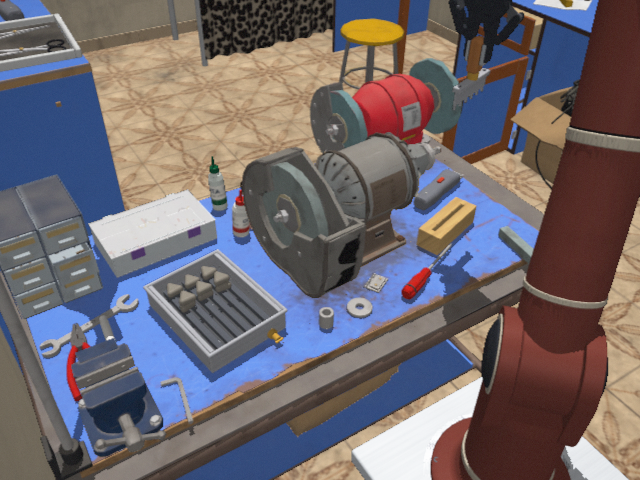

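The rake came out cleanly; it hangs at (470,75) px with the teeth clear and the block slot empty at (447,222). Next I'll carry it over the grinder with the tips at about 310 mm.

```bash
python3 -m creep '[{"rotation":[0.008,0.011,-0.02],"xyz":[0.0,0.06,0],"grip":-1},{"rotation":[0.008,0.011,-0.04],"xyz":[0,0.12,0],"grip":-1},{"rotation":[0.008,0.011,-0.06],"xyz":[0,0.18,0],"grip":-1},{"rotation":[0.008,0.011,-0.08],"xyz":[0,0.24,0],"grip":-1},{"rotation":[0.008,0.011,-0.1],"xyz":[0,0.30,0],"grip":-1},{"rotation":[0.008,0.011,-0.12],"xyz":[0,0.36,0],"grip":-1},{"rotation":[0.008,0.011,-0.14],"xyz":[0,0.42,0],"grip":-1},{"rotation":[0.008,0.011,-0.14],"xyz":[-0.01,0.47,0],"grip":-1}]'
python3 -m creep '[{"rotation":[0,0,0],"xyz":[-0.02,0.05,-0.01],"grip":-1},{"rotation":[0,0,0],"xyz":[-0.028,0.05,-0.06],"grip":-1},{"rotation":[0,0,0],"xyz":[-0.028,0.05,-0.11],"grip":-1},{"rotation":[0,0,0],"xyz":[-0.028,0.05,-0.12],"grip":-1}]'
python3 - <<'E'
from h import *
from station import status,finder
import cv2
np.set_printoptions(precision=4,suppress=True)
s=status.state();print(s['t'],s['tcp_pos'],s['eef_rot'],s['q'],s['finger_gap'])
im=viewer.read_camera("wrist");cv2.imwrite("pics/f.png",im)
cv2.imwrite("pics/f2.png",viewer.read_camera("side"))
for l in ("bed","pan","rake_tip","stone_1"):
    for d in finder.spot_point(l,"wrist")[:9]:
       if d['p']>.3: print(l,d['p'],d['centre'])
E
```

```text
t: 5.95
tcp_pos: [466.3, 163.7, 380.0]
eef_rot: [-0.003, 0.644, 0.765, -0.002]
wrist_force: [1.8, -1.5, -2.6]
finger_gap: 21.1
t: 6.45
tcp_pos: [435.2, 211.3, 255.5]
eef_rot: [-0.006, 0.643, 0.765, -0.007]
wrist_force: [-0.2, -0.7, -1.4]
finger_gap: 21.0
6.45 [435.2144 211.3398 255.5249] [-0.0056  0.6434  0.7655 -0.0073] [-0.0542  0.3948 -0.6173  1.827   0.2556  1.0192 -0.6013] 21.004803617022652
bed 0.89 [506.9, 219.9, 21.5]
pan 0.97 [504.8, 216.1, -1.0]
stone_1 0.96 [535.3, 258.0, 46.8]
stone_1 0.77 [547.1, 181.2, 30.5]
stone_1 0.75 [542.4, 225.0, 41.9]
stone_1 0.71 [581.9, 268.8, 29.5]
stone_1 0.64 [548.6, 188.0, 40.3]
stone_1 0.6 [585.9, 230.9, 35.4]
stone_1 0.58 [530.0, 260.4, 30.4]
stone_1 0.57 [592.0, 192.6, 29.9]
stone_1 0.51 [541.2, 225.8, 30.2]
```

View pics/f.png

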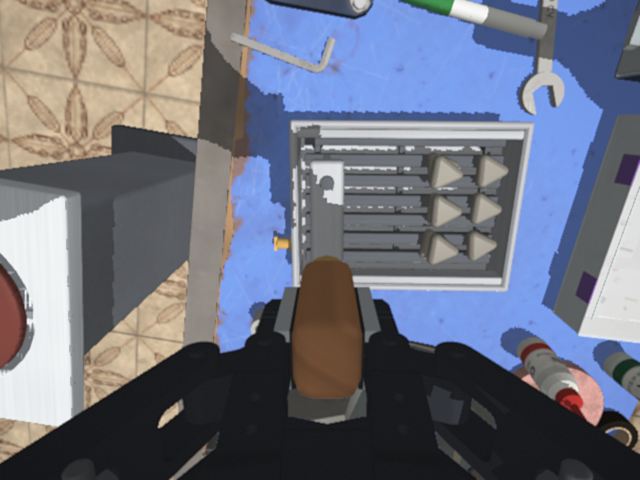

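View pics/f2.png

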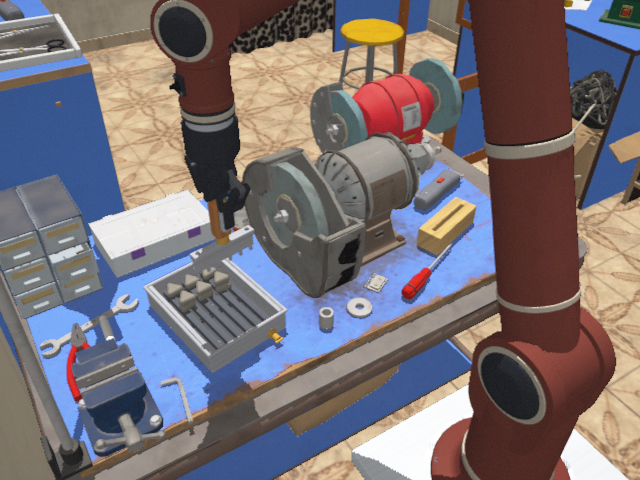

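Run:
```python
import cv2
im=cv2.imread("pics/f.png")
cv2.imwrite("pics/f3.png",cv2.resize(im[110:300,280:545],None,fx=3,fy=3,interpolation=cv2.INTER_CUBIC))
```

```text
(no output)
```

View pics/f3.png

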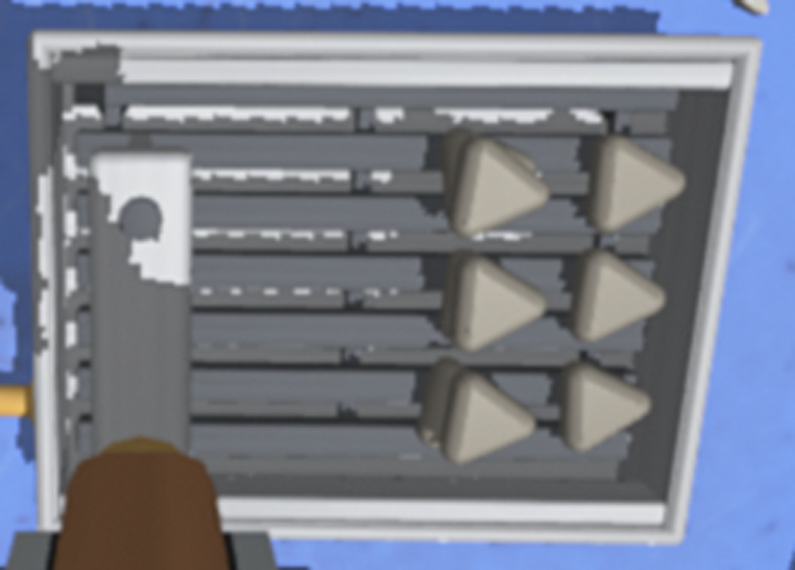

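Run:
```python
from h import *
from scipy.optimize import least_squares
import cv2
np.set_printoptions(precision=2,suppress=True)
W=viewer.camera_params("wrist");S=viewer.camera_params("side")
# corner order in bed frame: (x,y)
obs=[("w",(-1,1),(291,121)),("w",(1,1),(534,123.3)),("w",(1,-1),(507.3,291)),
("s",(1,-1),(130+395/4.5,240+42/4.2)),("s",(1,1),(130+65/4.5,240+198/4.2)),("s",(-1,1),(130+357/4.5,240+485/4.2)),("s",(-1,-1),(130+703/4.5,240+295/4.2))]
HX,HY=110.5,83.5
def P(b,p): # bed->world (z above bed=24)
    c,s=np.cos(p[2]),np.sin(p[2]);return [p[0]+c*b[0]-s*b[1],p[1]+s*b[0]+c*b[1],24+b[2]]
def fit(keys):
    def f(p): return np.concatenate([proj(None,P((a[0]*HX,a[1]*HY,22),p),W if k=="w" else S)-uv for k,a,uv in obs if k in keys])
    r=least_squares(f,[507,216,.16]);print(keys,r.x[:2],np.degrees(r.x[2]),r.fun);return r.x
fit("w");fit("s");p=fit("ws")
np.save("bed.npy",p)
im=cv2.imread("pics/f.png")
def line(I,cam,a,b,col): cv2.line(I,*[tuple(int(v*16) for v in proj(None,P(q,p),cam)) for q in(a,b)],col,1,shift=4)
im=cv2.resize(im,None,fx=3,fy=3,interpolation=cv2.INTER_CUBIC)
W3=dict(W);
for k in("fx","fy"):W3[k]=W[k]*3
for k in("cx","cy"):W3[k]=W[k]*3+1
for y in range(-50,51,20): 
    line(im,W3,(-97,y,0),(97,y,0),(0,0,255))
for x in(-34,34):line(im,W3,(x,-67,0),(x,67,0),(0,255,0))
for a in ((1,1),(1,-1)): line(im,W3,(a[0]*102,67*a[1],0),(-a[0]*102,67*a[1],0),(0,255,0))
cv2.imwrite("pics/g.png",im[330:900,840:1635])
fr=[[535.3,258,46.8],[547.1,181.2,30.5],[542.4,225,41.9],[581.9,268.8,29.5],[548.6,188,40.3],[585.9,230.9,35.4],[530,260.4,30.4],[592,192.6,29.9],[541.2,225.8,30.2]]
c,s=np.cos(p[2]),np.sin(p[2])
for q in fr:
    d=np.array(q)-[p[0],p[1],24];print(np.array([c*d[0]+s*d[1],-s*d[0]+c*d[1],d[2]]))
```

```text
w [516.97 219.52] 9.36449191201823 [ 0.73  0.16 -0.5  -0.15 -0.27 -0.17]
s [507.56 214.7 ] 9.292308627903964 [ 0.65 -2.16 -2.72 -1.18 -0.67  2.38  2.8  -0.7 ]
ws [515.23 218.05] 9.340772513420964 [-1.34  1.42 -2.82  1.21 -2.35  0.89 -2.6  -3.74 -5.94 -2.96 -4.44  0.06
 -0.98 -2.72]
[26.29 36.16 22.8 ]
[ 25.47 -41.53   6.5 ]
[27.94  2.45 17.9 ]
[74.02 39.26  5.5 ]
[ 28.05 -35.07  16.3 ]
[71.82  1.21 11.4 ]
[21.45 39.39  6.4 ]
[ 71.62 -37.57   5.9 ]
[26.88  3.43  6.2 ]
```

View pics/g.png

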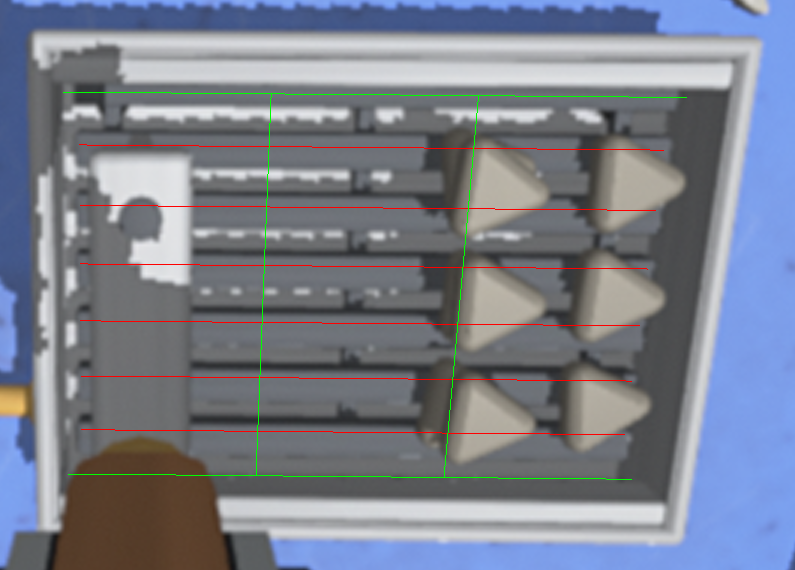

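The wrist and side fits disagree by 10 mm, most likely because the arm was still settling during the wrist picture. I'll retake it with the arm at rest.

```bash
cat > fitp.py <<'E'
from h import *
def P(b,p):
    c,s=np.cos(p[2]),np.sin(p[2]);return [p[0]+c*b[0]-s*b[1],p[1]+s*b[0]+c*b[1],24+b[2]]
def tobed(q,p):
    c,s=np.cos(p[2]),np.sin(p[2]);d=np.array(q)-[p[0],p[1],24];return np.array([c*d[0]+s*d[1],-s*d[0]+c*d[1],d[2]])
E
python3 - <<'E'
from fitp import *
from station import status,finder
import cv2,pickle
W0=viewer.camera_params("wrist");im=viewer.read_camera("wrist");W=viewer.camera_params("wrist")
print(np.abs(np.array(W0['world_to_cam'])-np.array(W['world_to_cam'])).max(), status.state()['tcp_pos'],status.state()['eef_rot'])
pickle.dump(W0,open("w.pkl","wb"));cv2.imwrite("pics/h.png",im)
cv2.imwrite("pics/h3.png",cv2.resize(im[110:310,280:545],None,fx=3,fy=3,interpolation=cv2.INTER_CUBIC))
for d in finder.spot_point("bed","wrist")[:1]:print(d)
E
```

```text
0.22742544807664444 [439.23206503 214.30192128 261.57271426] [-2.76017269e-03  6.43842479e-01  7.65153007e-01 -3.45010772e-04]
```

View pics/h3.png

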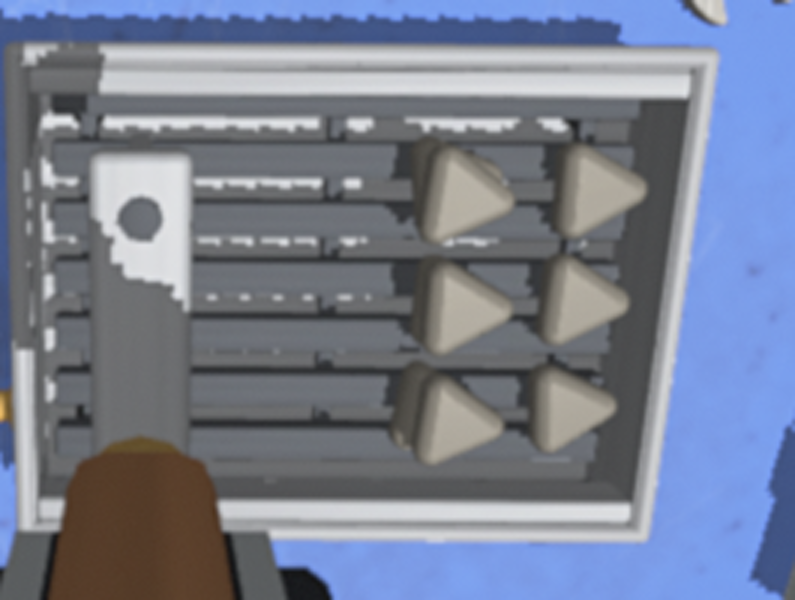

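Run:
```python
from fitp import *
from scipy.optimize import least_squares
import cv2,pickle
np.set_printoptions(precision=2,suppress=True)
W=pickle.load(open("w.pkl","rb"));S=viewer.camera_params("side")
f3=lambda a,b:(280+(a-1)/3,110+(b-1)/3)
obs=[("w",(-1,1),f3(7,44)),("w",(1,1),f3(718,50)),("w",(1,-1),f3(648,543)),
("s",(1,-1),(130+395/4.5,240+42/4.2)),("s",(1,1),(130+65/4.5,240+198/4.2)),("s",(-1,1),(130+357/4.5,240+485/4.2)),("s",(-1,-1),(130+703/4.5,240+295/4.2))]
HX,HY=110,83
def fit(keys):
    def f(p): return np.concatenate([proj(None,P((a[0]*HX,a[1]*HY,22),p),W if k=="w" else S)-uv for k,a,uv in obs if k in keys])
    r=least_squares(f,[507,216,.16]);print(keys,r.x[:2],np.degrees(r.x[2]),r.fun);return r.x
p=fit("w");ps=fit("s");fit("ws")
np.save("bed.npy",p)
im=cv2.resize(cv2.imread("pics/h.png"),None,fx=3,fy=3,interpolation=cv2.INTER_CUBIC)
W3=dict(W)
for k in("fx","fy"):W3[k]=W[k]*3
for k in("cx","cy"):W3[k]=W[k]*3+1
def line(I,cam,a,b,col): cv2.line(I,*[tuple(int(v*16) for v in proj(None,P(q,p),cam)) for q in(a,b)],col,1,shift=4)
for y in range(-50,51,20):line(im,W3,(-97,y,0),(97,y,0),(0,0,255))
for x in(-34,34):line(im,W3,(x,-67,0),(x,67,0),(0,255,0))
for a in (1,-1): line(im,W3,(102,67*a,0),(-102,67*a,0),(0,255,0))
cv2.imwrite("pics/g2.png",im[330:930,840:1635])
# profile along y at bed x=-10
g=cv2.GaussianBlur(cv2.cvtColor(cv2.imread("pics/h.png"),cv2.COLOR_BGR2GRAY),(0,0),.5).astype(np.float32)
ys=np.arange(-66,67,1.0);acc=[]
for x in range(-30,-2,4):
    q=np.array([proj(None,P((x,y,0),p),W) for y in ys],np.float32)
    acc.append(cv2.remap(g,q[:,:1],q[:,1:],cv2.INTER_LINEAR)[:,0])
m=np.median(acc,0)
for i in range(0,len(ys),19):print(ys[i],m[i:i+19].astype(int))
s=status=None
```

```text
w [506.52 215.7 ] 9.450705610962798 [-1.72 -0.16  1.44 -0.55  0.31  1.3 ]
s [507.37 214.79] 9.302041600694388 [ 0.57 -1.86 -2.36 -1.07 -0.57  2.14  2.41 -0.65]
ws [506.64 215.49] 9.439783885135085 [-1.6   0.08  1.51 -0.27  0.35  1.52  0.22 -1.53 -2.67 -0.57 -0.58  2.61
  2.31 -0.37]
-66.0 [ 98 103 106 107 107 105 104 106 108 110 111 113 112 112 112 113 112 102
  82]
-47.0 [ 61  52  64  89 104 108 108 106 106 108 111 113 114 113 112 112 113 112
 102]
-28.0 [ 82  62  58  76  99 109 109 106 104 106 108 111 113 114 113 112 112 112
 111]
-9.0 [103  79  58  65  89 105 109 111 120 127 119 113 111 113 114 113 112 112
 112]
10.0 [111 103  79  62  77  97 105 109 128 164 165 138 116 111 112 114 113 112
 112]
29.0 [113 112 103  85  78  90 104 110 123 160 193 183 142 113 110 112 113 113
 111]
48.0 [111 112 111 103  87  87 101 107 125 169 204 207 179 133 110 109 112 112
 110]
```

View pics/g2.png

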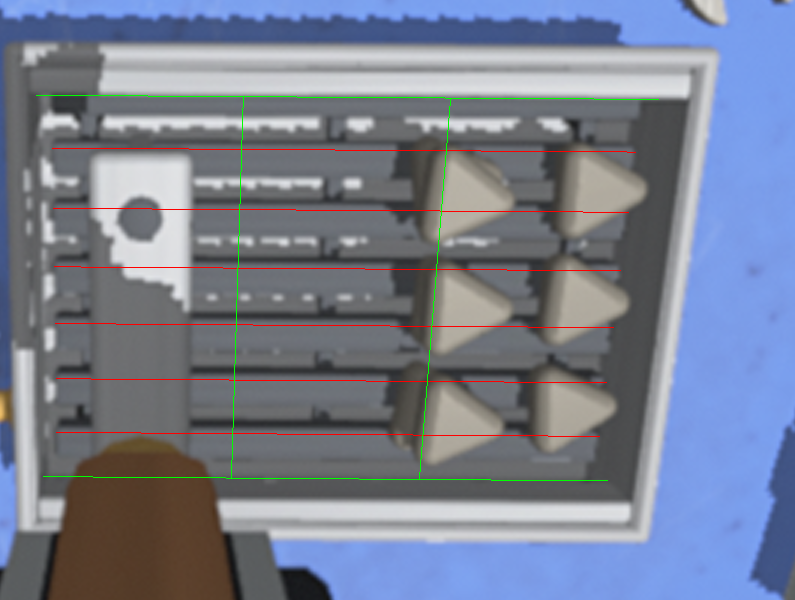

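Run:
```python
from fitp import *
import pickle
np.set_printoptions(precision=2,suppress=True)
W=pickle.load(open("w.pkl","rb"));p=np.load("bed.npy")
M=np.array(W['world_to_cam']);print("cam",-M[:3,:3].T@M[:3,3])
T=np.array([439.2,214.3,261.6]); a=2*np.arctan2(.765153,.643842)-np.pi/2;print("jaw yaw",np.degrees(a))
ux=np.array([np.cos(a),np.sin(a)]);uy=np.array([-ux[1],ux[0]])
for px in((91,153),(191,153),(141,153)):
    q=atz(None,280+(px[0]-1)/3,110+(px[1]-1)/3,T[2]-29,W);d=(q-T)[:2];print(q,d@ux,d@uy)
print("tcp in bed",tobed(T,p))
```

```text
cam [428.01 285.92 405.39]
jaw yaw 9.841780610211744
[422.45 269.45 232.6 ] -7.0785593804927975 57.20350933226227
[437.32 272.03 232.6 ] 8.011574419738167 57.202620517583476
[429.88 270.74 232.6 ] 0.4678655869205597 57.2030648449322
tcp in bed [-66.64   9.67 237.6 ]
```

The settled fits agree: bed at (506.6, 215.6), yaw 9.4°. The grate looks offset by about +6 mm in y, which I'll check by feel. In bed coordinates the stones are at x ≈ 26 (front, two deep) and x ≈ 72 (back). Next I'll move over the back row, low but clear of it, behind the upper stones.

```bash
python3 -m creep '[{"rotation":[-0.008,-0.0107,-0.007],"xyz":[0.04,0.005,-0.03],"grip":-1},{"rotation":[-0.008,-0.0107,-0.007],"xyz":[0.08,0.01,-0.06],"grip":-1},{"rotation":[-0.008,-0.0107,-0.007],"xyz":[0.11,0.014,-0.09],"grip":-1},{"rotation":[-0.008,-0.0107,-0.007],"xyz":[0.123,0.015,-0.10],"grip":-1},{"rotation":[-0.008,-0.0107,-0.007],"xyz":[0.123,0.015,-0.10],"grip":-1},{"rotation":[-0.008,-0.0107,-0.007],"xyz":[0.123,0.015,-0.10],"grip":-1}]'
python3 - <<'E'
from fitp import *
from station import status
import cv2
s=status.state();print(s['tcp_pos'],s['eef_rot'],s['wrist_force'],tobed(s['tcp_pos'],np.load("bed.npy")))
cv2.imwrite("pics/i.png",cv2.resize(viewer.read_camera("side")[200:390,110:320],None,fx=3.5,fy=3.1,interpolation=cv2.INTER_CUBIC))
cv2.imwrite("pics/i2.png",viewer.read_camera("wrist"))
E
```

```text
t: 7.6
tcp_pos: [561.5, 229.9, 163.0]
eef_rot: [0.004, 0.646, 0.763, 0.001]
wrist_force: [-0.5, 0.1, -2.7]
finger_gap: 20.6
[561.51415821 229.93995365 162.9600226 ] [3.97673683e-03 6.46115700e-01 7.63228851e-01 6.39048736e-04] [-0.49057388  0.1285308  -2.71174926] [ 56.58691381   5.01376582 138.9600226 ]
```

View pics/i.png

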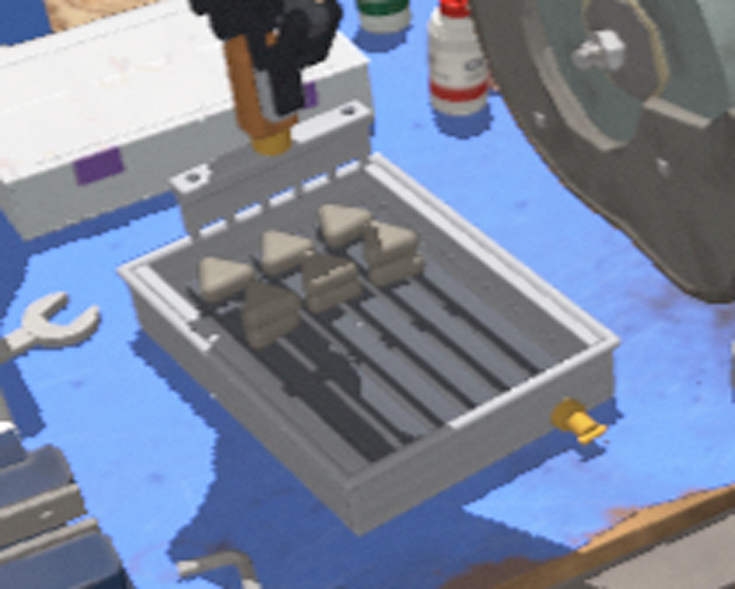

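View pics/i2.png

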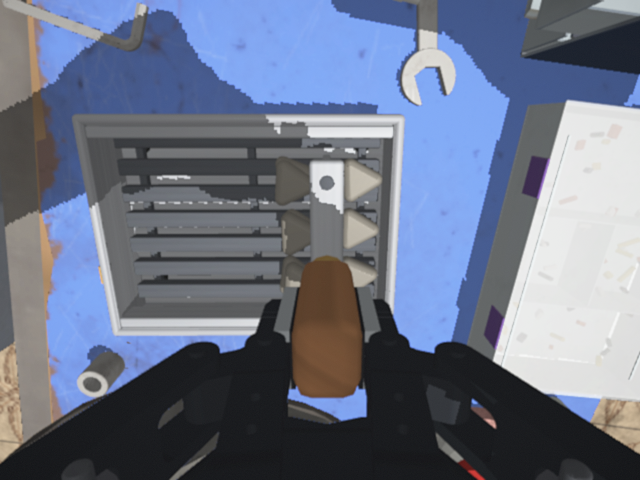

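The comb hangs parallel to the bed, over the back row. I'll lower it to tips about 17 mm above the bars and draw the upper stones toward -x, watching the force.

```bash
python3 -m creep '[{"rotation":[0,0,0],"xyz":[0,0,-0.03],"grip":-1},{"rotation":[0,0,0],"xyz":[0.0005,0,-0.048],"grip":-1},{"rotation":[0,0,0],"xyz":[0.0005,0,-0.048],"grip":-1},{"rotation":[0,0,0],"xyz":[0.0005,0,-0.048],"grip":-1}]'
python3 - <<'E'
from fitp import *
from station import status
import cv2
s=status.state();print(s['tcp_pos'],s['wrist_force'],tobed(s['tcp_pos'],np.load("bed.npy")))
cv2.imwrite("pics/j.png",cv2.resize(viewer.read_camera("side")[200:390,110:320],None,fx=3.5,fy=3.1,interpolation=cv2.INTER_CUBIC))
E
```

```text
t: 8.2
tcp_pos: [562.6, 230.3, 115.9]
eef_rot: [0.004, 0.646, 0.763, 0.001]
wrist_force: [0.6, 0.9, -2.3]
finger_gap: 21.0
[562.58449182 230.25341785 115.8663496 ] [ 0.58538112  0.92596078 -2.29176653] [57.69419055  5.14722774 91.8663496 ]
```

View pics/j.png

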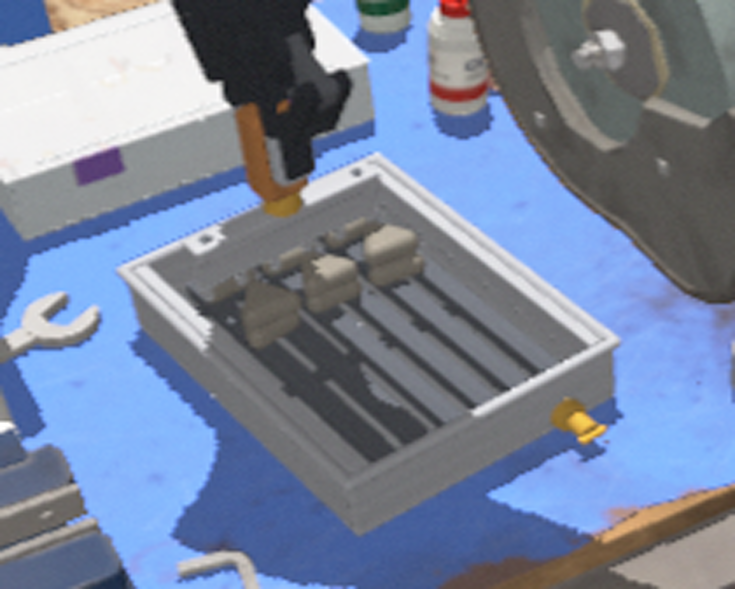

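```bash
python3 -m creep '[{"rotation":[0,0,0],"xyz":[-0.004,-0.0007,-0.0015],"grip":-1},{"rotation":[0,0,0],"xyz":[-0.008,-0.0013,-0.0015],"grip":-1},{"rotation":[0,0,0],"xyz":[-0.012,-0.002,-0.0015],"grip":-1},{"rotation":[0,0,0],"xyz":[-0.016,-0.0026,-0.0015],"grip":-1},{"rotation":[0,0,0],"xyz":[-0.02,-0.0033,-0.0015],"grip":-1}]'
python3 - <<'E'
from fitp import *
from station import status
import cv2
s=status.state();print(s['tcp_pos'],s['wrist_force'],tobed(s['tcp_pos'],np.load("bed.npy")))
cv2.imwrite("pics/k.png",cv2.resize(viewer.read_camera("side")[200:390,110:320],None,fx=3.5,fy=3.1,interpolation=cv2.INTER_CUBIC))
E
```

```text
t: 8.88
tcp_pos: [542.6, 227.0, 114.8]
eef_rot: [0.005, 0.646, 0.763, 0.002]
wrist_force: [1.1, -0.4, -0.9]
finger_gap: 20.7
[542.64060139 227.02874451 114.80416047] [ 1.07597568 -0.39017027 -0.9078274 ] [37.49150573  5.24108889 90.80416047]
```

View pics/k.png

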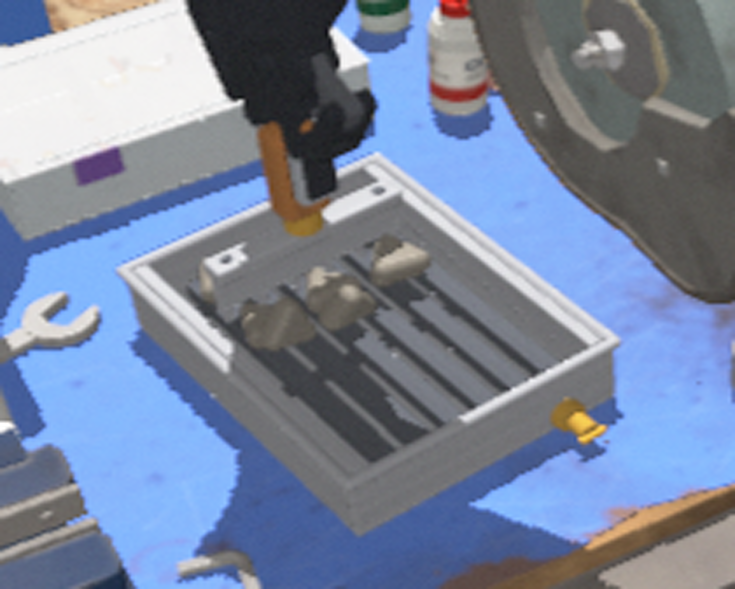

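The upper stones are sliding forward and force is low. Continuing.

```bash
python3 -m creep '[{"rotation":[0,0,0],"xyz":[-0.004,-0.0007,0],"grip":-1},{"rotation":[0,0,0],"xyz":[-0.008,-0.0013,0],"grip":-1},{"rotation":[0,0,0],"xyz":[-0.012,-0.002,0],"grip":-1},{"rotation":[0,0,0],"xyz":[-0.016,-0.0026,0],"grip":-1},{"rotation":[0,0,0],"xyz":[-0.018,-0.003,0],"grip":-1}]'
python3 - <<'E'
from fitp import *
from station import status
import cv2
s=status.state();print(s['tcp_pos'],s['wrist_force'],tobed(s['tcp_pos'],np.load("bed.npy")))
cv2.imwrite("pics/l.png",cv2.resize(viewer.read_camera("side")[200:390,110:320],None,fx=3.5,fy=3.1,interpolation=cv2.INTER_CUBIC))
cv2.imwrite("pics/l2.png",cv2.resize(viewer.read_camera("wrist")[80:380,60:460],None,fx=2,fy=2,interpolation=cv2.INTER_CUBIC))
E
```

```text
t: 9.55
tcp_pos: [523.6, 224.0, 114.7]
eef_rot: [0.004, 0.646, 0.763, 0.001]
wrist_force: [-0.1, 1.0, -1.7]
finger_gap: 20.8
[523.55427384 223.99976103 114.70290301] [-0.1030443   0.97474142 -1.70129308] [18.16687637  5.38717289 90.70290301]
```

View pics/l.png

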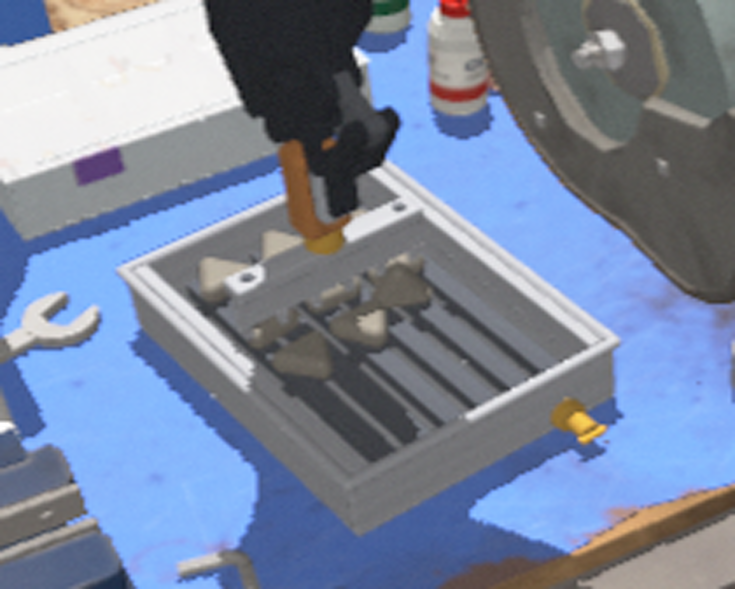

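View pics/l2.png

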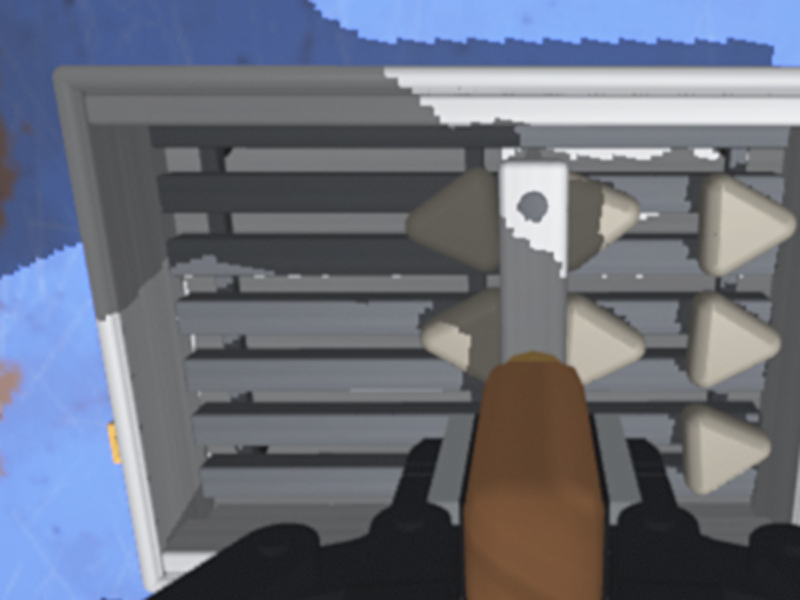

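```bash
python3 -m creep '[{"rotation":[0,0,0],"xyz":[-0.004,-0.0007,0],"grip":-1},{"rotation":[0,0,0],"xyz":[-0.008,-0.0013,0],"grip":-1},{"rotation":[0,0,0],"xyz":[-0.012,-0.002,0],"grip":-1},{"rotation":[0,0,0],"xyz":[-0.014,-0.0024,0],"grip":-1},{"rotation":[0,0,0],"xyz":[-0.014,-0.0024,0],"grip":-1}]'
python3 - <<'E'
from fitp import *
from station import status
import cv2
s=status.state();print(s['tcp_pos'],s['wrist_force'],tobed(s['tcp_pos'],np.load("bed.npy")))
cv2.imwrite("pics/m.png",cv2.resize(viewer.read_camera("side")[200:390,110:320],None,fx=3.5,fy=3.1,interpolation=cv2.INTER_CUBIC))
cv2.imwrite("pics/m2.png",cv2.resize(viewer.read_camera("wrist")[80:380,60:460],None,fx=2,fy=2,interpolation=cv2.INTER_CUBIC))
E
```

```text
t: 10.28
tcp_pos: [509.4, 221.4, 114.7]
eef_rot: [0.004, 0.646, 0.763, 0.001]
wrist_force: [-0.1, -0.6, -2.1]
finger_gap: 20.6
[509.3884713  221.4051316  114.69196171] [-0.09522992 -0.58875435 -2.11220363] [ 3.7673074   5.15377029 90.69196171]
```

View pics/m.png

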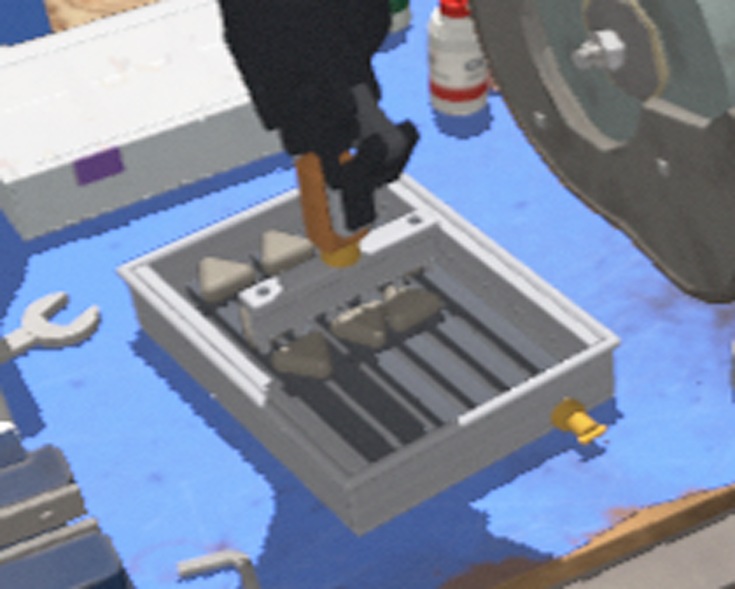

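View pics/m2.png

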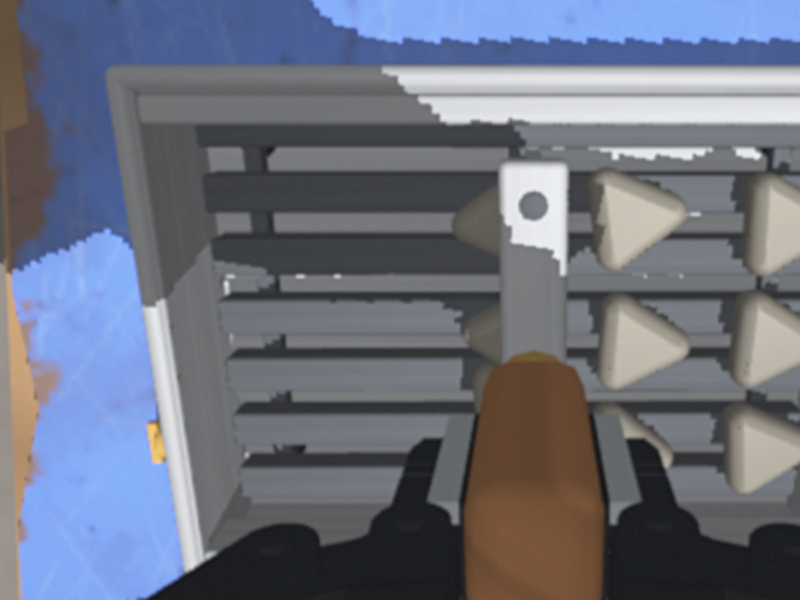

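```bash
python3 -m creep '[{"rotation":[0,0,0],"xyz":[0.005,0.001,0.04],"grip":-1},{"rotation":[0,0,0],"xyz":[0.035,0.006,0.07],"grip":-1},{"rotation":[0,0,0],"xyz":[0.075,0.012,0.07],"grip":-1},{"rotation":[0,0,0],"xyz":[0.095,0.015,0.07],"grip":-1},{"rotation":[0,0,0],"xyz":[0.095,0.015,0.07],"grip":-1},{"rotation":[0,0,0],"xyz":[0.095,0.015,0.07],"grip":-1}]'
python3 - <<'E'
from fitp import *
from station import status,finder
import cv2,pickle
p=np.load("bed.npy")
np.set_printoptions(precision=1,suppress=True)
s=status.state();print(s['tcp_pos'],s['wrist_force'],tobed(s['tcp_pos'],p))
W=viewer.camera_params("wrist");pickle.dump(W,open("w2.pkl","wb"))
im=viewer.read_camera("wrist");cv2.imwrite("pics/n.png",im)
si=viewer.read_camera("side");cv2.imwrite("pics/ns.png",si)
cv2.imwrite("pics/n1.png",cv2.resize(si[220:390,110:320],None,fx=3.5,fy=3.5,interpolation=cv2.INTER_CUBIC))
cv2.imwrite("pics/n2.png",cv2.resize(im[80:380,40:440],None,fx=2,fy=2,interpolation=cv2.INTER_CUBIC))
for c in("wrist","side"):
  for d in finder.spot_point("stone_1",c):
    if d['p']>.3: print(c,round(d['p'],2),tobed(d['centre'],p))
E
```

```text
t: 11.12
tcp_pos: [603.5, 236.6, 184.3]
eef_rot: [0.004, 0.646, 0.764, 0.001]
wrist_force: [-1.1, -0.6, -3.0]
finger_gap: 20.5
[603.5 236.6 184.3] [-1.1 -0.6 -3. ] [ 99.1   4.7 160.3]
wrist 0.9 [81.6 40.1  5. ]
wrist 0.88 [ 81.5 -38.1   7.2]
wrist 0.84 [-3.4 41.3  6. ]
wrist 0.83 [-2.6  6.2  3.2]
wrist 0.75 [ 32.9 -39.5   7.4]
wrist 0.68 [35.5  3.5  6.2]
wrist 0.61 [32.1 41.9  2.1]
wrist 0.6 [78.2  1.1  8.4]
wrist 0.59 [ -4.8 -20.6   2.8]
side 0.73 [ 77.3 -34.4   9.6]
side 0.7 [38.1 -0.4  8.3]
side 0.68 [ 34.7 -38.2   7.7]
side 0.6 [80.5 40.2  4.3]
side 0.57 [38.3 35.8  4.6]
side 0.54 [78.4  4.2  6.3]
side 0.54 [ -1.9 -15.6   7.1]
side 0.52 [1.2 2.7 4.3]
side 0.47 [-4.  36.6  8.9]
```

View pics/n1.png

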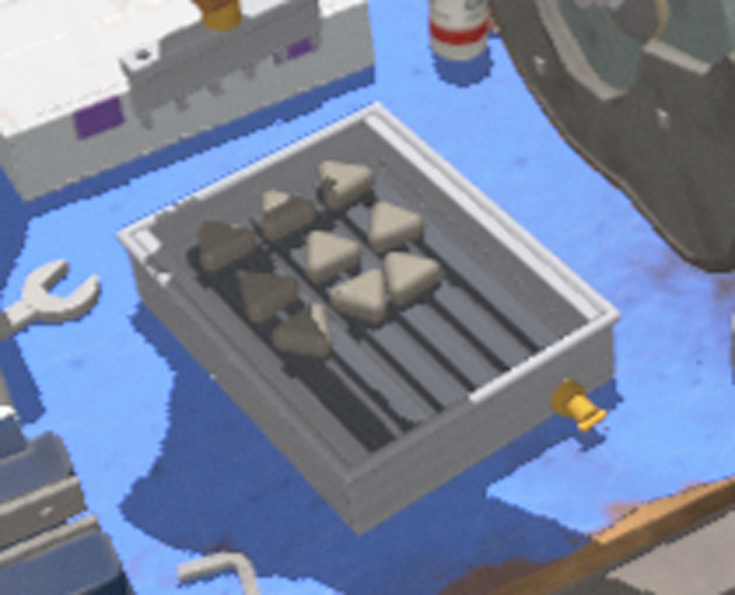

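View pics/n2.png

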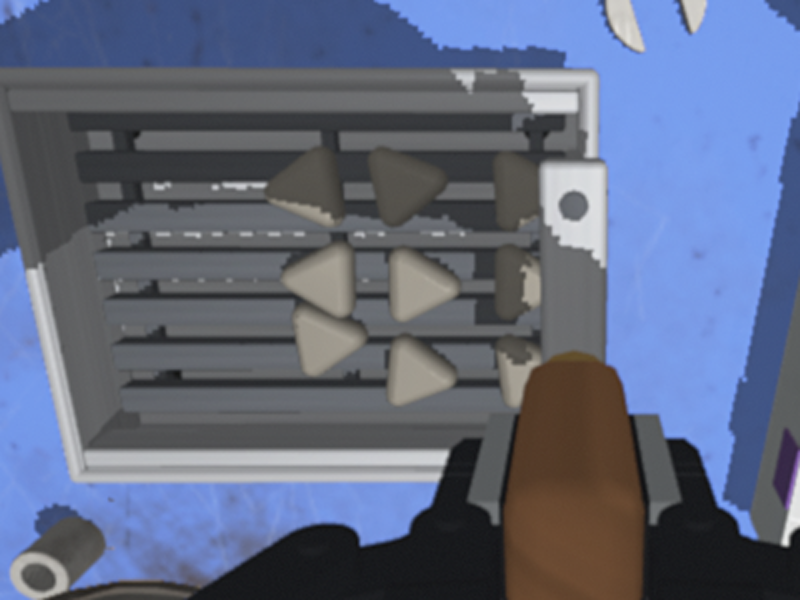

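All nine stones now lie flat on the bars, in three rows. Now I'll measure the gap between front-row corners and back-row flats from both views.

Run:
```python
from fitp import *
import pickle
np.set_printoptions(precision=1,suppress=True)
p=np.load("bed.npy");W=pickle.load(open("w2.pkl","rb"));W0=pickle.load(open("w.pkl","rb"))
for n,c in(("frontcorner",[(447,183),(460,288),(457,376)]),("rearflat",[(495,190),(496,280),(499,372)]),("upper rearmost",[(344,200),(355,285),(367,340)])):
    for a in c: print(n,[tobed(atz(None,40+a[0]/2,80+a[1]/2,24+z,W),p)[:2] for z in (6,11)])
print("image h rear flats")
for a in [(562,190),(545,300),(534,405)]: print([tobed(atz(None,280+a[0]/3,110+a[1]/3,24+z,W0),p)[:2] for z in (6,12)])
print("side n1: front corners / rear flat edges")
for a in [(300,290),(360,243),(424,222)]:print([tobed(atz("side",110+a[0]/3.5,220+a[1]/3.5,24+z),p)[:2] for z in (6,11)])
for a in [((205,272),(252,250)),((265,232),(300,240)),((335,205),(373,185))]:
  for q in a: print(' r',[tobed(atz("side",110+q[0]/3.5,220+q[1]/3.5,24+z),p)[:2] for z in (2,12)])
```

```text
frontcorner [array([50.7, 40.9]), array([51.5, 41.5])]
frontcorner [array([54. , -1.8]), array([54.7, -0.4])]
frontcorner [array([ 51. , -40.5]), array([ 51.8, -38.5])]
rearflat [array([69.4, 38.2]), array([69.9, 38.8])]
rearflat [array([68.8,  1.6]), array([69.3,  2.9])]
rearflat [array([ 68.9, -38.7]), array([ 69.4, -36.7])]
upper rearmost [array([ 9.7, 34.2]), array([11.2, 34.9])]
upper rearmost [array([11.1, -0.5]), array([12.6,  0.8])]
upper rearmost [array([ 14.2, -24.3]), array([ 15.6, -22.6])]
image h rear flats
[array([72.2, 37.5]), array([70. , 38.3])]
[array([70.6,  0.4]), array([68.5,  1.7])]
[array([ 70.9, -37.1]), array([ 68.7, -35.1])]
side n1: front corners / rear flat edges
[array([25.5, 23.7]), array([20.9, 26. ])]
[array([ 34.7, -19.2]), array([ 30. , -16.7])]
[array([ 26. , -54.3]), array([ 21.3, -51.5])]
 r [array([72.8, 52.5]), array([63. , 56.5])]
 r [array([71.1, 25.1]), array([61.3, 29.5])]
 r [array([78.5, 12.5]), array([68.7, 17.1])]
 r [array([61.1,  1.7]), array([51.5,  6.4])]
 r [array([ 72.1, -27.5]), array([ 62.3, -22.4])]
 r [array([ 72.2, -52.2]), array([ 62.4, -46.8])]
```

Run:
```python
import cv2
im=cv2.imread("pics/ns.png")
cv2.imwrite("pics/n4.png",cv2.resize(im[260:330,155:245],None,fx=8,fy=8,interpolation=cv2.INTER_CUBIC))
```

```text
(no output)
```

View pics/n4.png

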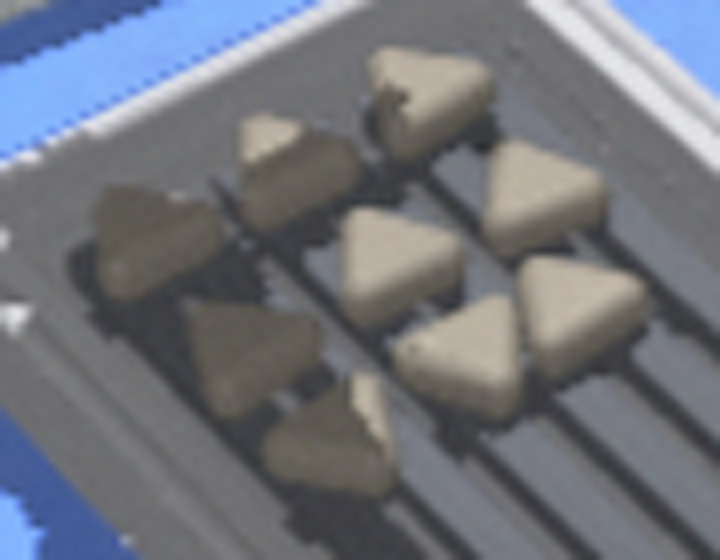

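Run:
```python
from fitp import *
np.set_printoptions(precision=1,suppress=True)
p=np.load("bed.npy")
for a in [(190,303),(345,212),(505,145)]:print('fc',[tobed(atz("side",155+a[0]/8,260+a[1]/8,24+z),p)[:2] for z in (8,12)])
for a in [(120,302),(215,250),(250,232),(355,178),(405,160),(490,110)]:print('rf',[tobed(atz("side",155+a[0]/8,260+a[1]/8,24+z),p)[:2] for z in (1,3)])
```

```text
fc [array([54.6, 41.1]), array([50.7, 42.8])]
fc [array([57.1, -1.9]), array([53.3,  0.1])]
fc [array([ 52.1, -42.9]), array([ 48.2, -40.8])]
rf [array([72. , 50.1]), array([70. , 50.9])]
rf [array([72.6, 24.6]), array([70.7, 25.5])]
rf [array([72.5, 15.2]), array([70.6, 16.1])]
rf [array([ 72.2, -13.3]), array([ 70.3, -12.3])]
rf [array([ 69.8, -25.7]), array([ 67.9, -24.7])]
rf [array([ 71.4, -50.8]), array([ 69.5, -49.7])]
```

Both views agree: front corners at x ≈ 51–55, back flats at about 70, so the teeth go down at x ≈ 62.5.

```bash
python3 -m creep '[{"rotation":[0,0,0],"xyz":[-0.03,-0.005,0],"grip":-1},{"rotation":[0,0,0],"xyz":[-0.036,-0.006,-0.02],"grip":-1},{"rotation":[0,0,0],"xyz":[-0.036,-0.006,-0.045],"grip":-1},{"rotation":[0,0,0],"xyz":[-0.036,-0.006,-0.05],"grip":-1},{"rotation":[0,0,0],"xyz":[-0.036,-0.006,-0.05],"grip":-1}]'
python3 - <<'E'
from fitp import *
from station import status,finder
import cv2,pickle
p=np.load("bed.npy")
np.set_printoptions(precision=2,suppress=True)
s=status.state();print(s['tcp_pos'],s['eef_rot'],s['wrist_force'],tobed(s['tcp_pos'],p))
im=viewer.read_camera("wrist");si=viewer.read_camera("side")
cv2.imwrite("pics/o1.png",cv2.resize(si[220:390,110:320],None,fx=3.5,fy=3.5,interpolation=cv2.INTER_CUBIC))
cv2.imwrite("pics/o2.png",cv2.resize(im[80:380,140:540],None,fx=2,fy=2,interpolation=cv2.INTER_CUBIC))
E
```

```text
t: 11.95
tcp_pos: [568.1, 230.8, 135.2]
eef_rot: [0.004, 0.646, 0.764, 0.001]
wrist_force: [-0.4, 0.7, -1.9]
finger_gap: 21.0
[568.13 230.77 135.25] [0.   0.65 0.76 0.  ] [-0.38  0.66 -1.91] [ 63.25   4.74 111.25]
```

View pics/o1.png

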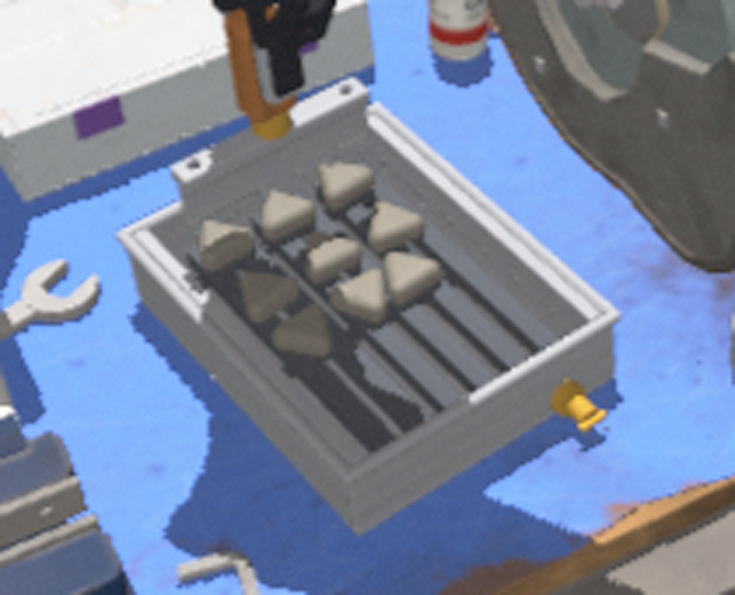

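View pics/o2.png

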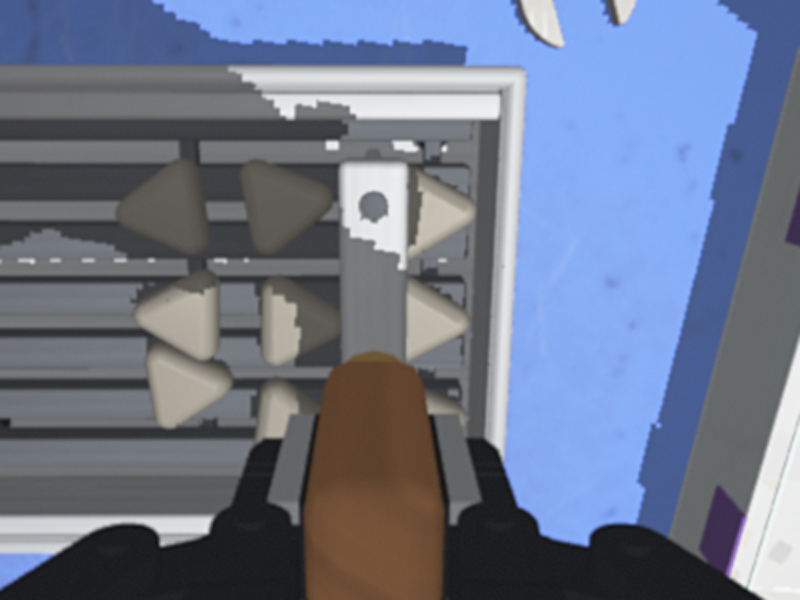

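```bash
python3 -m creep '[{"rotation":[0,0,0],"xyz":[-0.0007,0,-0.015],"grip":-1},{"rotation":[0,0,0],"xyz":[-0.0007,0,-0.022],"grip":-1},{"rotation":[0,0,0],"xyz":[-0.0007,0,-0.024],"grip":-1},{"rotation":[0,0,0],"xyz":[-0.0007,0,-0.025],"grip":-1}]'
python3 -m creep '[{"rotation":[0,0,0],"xyz":[0,0,-0.003],"grip":-1},{"rotation":[0,0,0],"xyz":[0,0,-0.005],"grip":-1},{"rotation":[0,0,0],"xyz":[0,0,-0.006],"grip":-1}]'
python3 - <<'E'
from fitp import *
from station import status,finder
import cv2
p=np.load("bed.npy")
np.set_printoptions(precision=2,suppress=True)
s=status.state();print(s['tcp_pos'],s['wrist_force'],s['torque'],tobed(s['tcp_pos'],p))
im=viewer.read_camera("wrist");si=viewer.read_camera("side")
cv2.imwrite("pics/q1.png",cv2.resize(si[260:340,150:260],None,fx=7,fy=7,interpolation=cv2.INTER_CUBIC))
cv2.imwrite("pics/q2.png",cv2.resize(im[80:380,140:540],None,fx=2,fy=2,interpolation=cv2.INTER_CUBIC))
E
```

```text
t: 12.55
tcp_pos: [568.0, 231.3, 110.9]
eef_rot: [0.005, 0.646, 0.764, 0.002]
wrist_force: [0.5, -0.6, -1.8]
finger_gap: 20.9
t: 12.92
tcp_pos: [568.0, 231.2, 104.7]
eef_rot: [0.005, 0.646, 0.764, 0.002]
wrist_force: [0.5, 0.4, -2.3]
finger_gap: 20.3
[567.97 231.22 104.74] [ 0.52  0.36 -2.32] [ 0.02  0.05 -0.  ] [63.16  5.21 80.74]
```

View pics/q1.png

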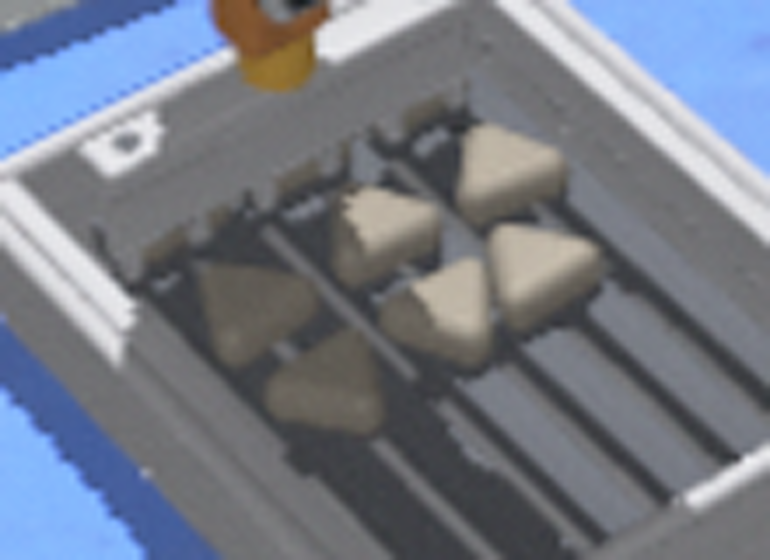

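View pics/q2.png

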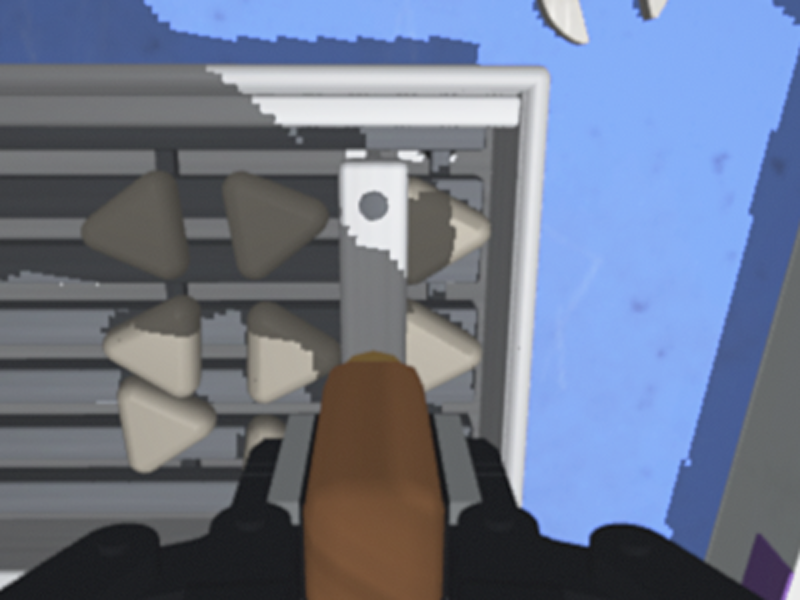

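The teeth are in the gap with no contact force and the stones undisturbed. Now I'll feel downwards.

```bash
python3 -m creep '[{"rotation":[0,0,0],"xyz":[0,0,-0.004],"grip":-1},{"rotation":[0,0,0],"xyz":[0,0,-0.006],"grip":-1},{"rotation":[0,0,0],"xyz":[0,0,-0.006],"grip":-1}]'
python3 -m creep '[{"rotation":[0,0,0],"xyz":[0,0,-0.0015],"grip":-1},{"rotation":[0,0,0],"xyz":[0,0,-0.0015],"grip":-1}]'
python3 -m creep '[{"rotation":[0,0,0],"xyz":[0,0,-0.001],"grip":-1},{"rotation":[0,0,0],"xyz":[0,0,-0.001],"grip":-1}]'
```

```text
t: 13.4
tcp_pos: [567.8, 231.1, 98.4]
eef_rot: [0.005, 0.646, 0.764, 0.002]
wrist_force: [-0.6, -0.4, -2.2]
finger_gap: 20.8
t: 13.65
tcp_pos: [567.7, 231.0, 96.8]
eef_rot: [0.005, 0.646, 0.764, 0.002]
wrist_force: [-1.2, 0.9, -2.0]
finger_gap: 20.7
t: 13.9
tcp_pos: [567.7, 231.0, 95.8]
eef_rot: [0.005, 0.646, 0.764, 0.002]
wrist_force: [0.1, 0.2, -2.4]
finger_gap: 21.2
```

```bash
python3 -m creep '[{"rotation":[0,0,0],"xyz":[0,0,-0.001],"grip":-1},{"rotation":[0,0,0],"xyz":[0,0,-0.001],"grip":-1}]'
python3 -m creep '[{"rotation":[0,0,0],"xyz":[0,0,-0.001],"grip":-1},{"rotation":[0,0,0],"xyz":[0,0,-0.001],"grip":-1}]'
```

```text
t: 14.15
tcp_pos: [567.6, 231.0, 94.7]
eef_rot: [0.004, 0.646, 0.764, 0.002]
wrist_force: [0.2, -0.4, -2.8]
finger_gap: 20.7
t: 14.4
tcp_pos: [567.5, 230.9, 93.5]
eef_rot: [0.004, 0.646, 0.764, 0.001]
wrist_force: [-0.1, 0.4, -2.7]
finger_gap: 20.6
```

Already about 3 mm below bar level with no force, so the teeth seem to be entering the slots. Continuing.

```bash
python3 -m creep '[{"rotation":[0,0,0],"xyz":[0,0,-0.0015],"grip":-1},{"rotation":[0,0,0],"xyz":[0,0,-0.0015],"grip":-1}]'
python3 -m creep '[{"rotation":[0,0,0],"xyz":[0,0,-0.001],"grip":-1},{"rotation":[0,0,0],"xyz":[0,0,-0.001],"grip":-1}]'
python3 -m creep '[{"rotation":[0,0,0],"xyz":[0,0,-0.001],"grip":-1},{"rotation":[0,0,0],"xyz":[0,0,-0.001],"grip":-1}]'
python3 - <<'E'
from fitp import *
import cv2
si=viewer.read_camera("side")
cv2.imwrite("pics/r1.png",cv2.resize(si[260:340,150:260],None,fx=7,fy=7,interpolation=cv2.INTER_CUBIC))
E
```

```text
t: 14.65
tcp_pos: [567.4, 230.8, 91.8]
eef_rot: [0.004, 0.646, 0.764, 0.001]
wrist_force: [0.5, 0.3, -1.8]
finger_gap: 21.0
t: 14.9
tcp_pos: [567.4, 230.7, 90.7]
eef_rot: [0.004, 0.646, 0.764, 0.001]
wrist_force: [-0.4, 0.3, -2.5]
finger_gap: 20.8
t: 15.15
tcp_pos: [567.3, 230.7, 89.6]
eef_rot: [0.004, 0.646, 0.764, 0.001]
wrist_force: [-0.4, 0.1, -2.1]
finger_gap: 20.9
```

View pics/r1.png

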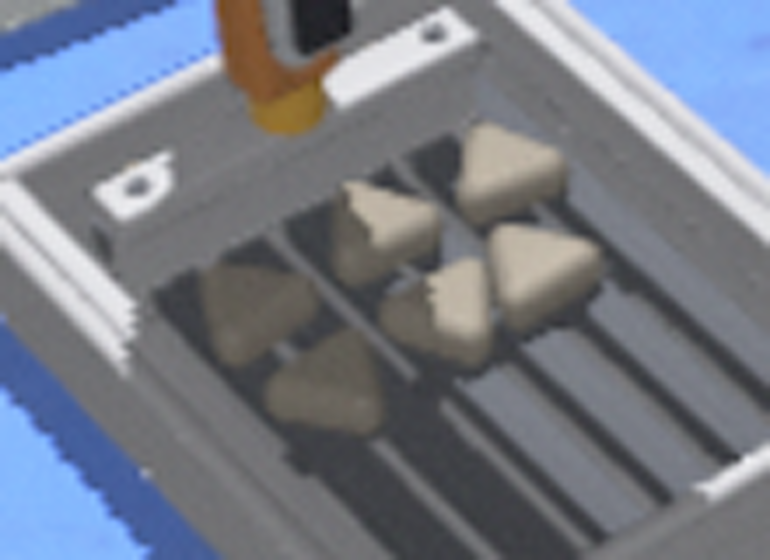

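The plate edge is almost on the bars with all six teeth in the slots and the stones undisturbed. I'll start the draw along the slots in small steps, watching the sideways force.

```bash
python3 -m creep '[{"rotation":[0,0,0],"xyz":[-0.003,-0.0005,-0.0005],"grip":-1},{"rotation":[0,0,0],"xyz":[-0.006,-0.001,-0.0005],"grip":-1},{"rotation":[0,0,0],"xyz":[-0.01,-0.0016,-0.0005],"grip":-1}]'
python3 -m creep '[{"rotation":[0,0,0],"xyz":[-0.004,-0.0007,0],"grip":-1},{"rotation":[0,0,0],"xyz":[-0.008,-0.0013,0],"grip":-1},{"rotation":[0,0,0],"xyz":[-0.010,-0.0016,0],"grip":-1}]'
python3 - <<'E'
from fitp import *
from station import status
import cv2
s=status.state();p=np.load("bed.npy");print(tobed(s['tcp_pos'],p),s['wrist_force'])
si=viewer.read_camera("side")
cv2.imwrite("pics/s1.png",cv2.resize(si[260:340,150:260],None,fx=7,fy=7,interpolation=cv2.INTER_CUBIC))
E
```

```text
t: 15.58
tcp_pos: [557.1, 229.1, 89.2]
eef_rot: [0.004, 0.646, 0.764, 0.001]
wrist_force: [1.2, -1.2, -2.0]
finger_gap: 20.7
t: 15.95
tcp_pos: [546.8, 227.5, 89.3]
eef_rot: [0.004, 0.645, 0.764, 0.001]
wrist_force: [0.4, -0.6, -1.6]
finger_gap: 20.8
[41.66215991  5.00801694 65.27692168] [ 0.40172184 -0.58070196 -1.61762049]
```

View pics/s1.png

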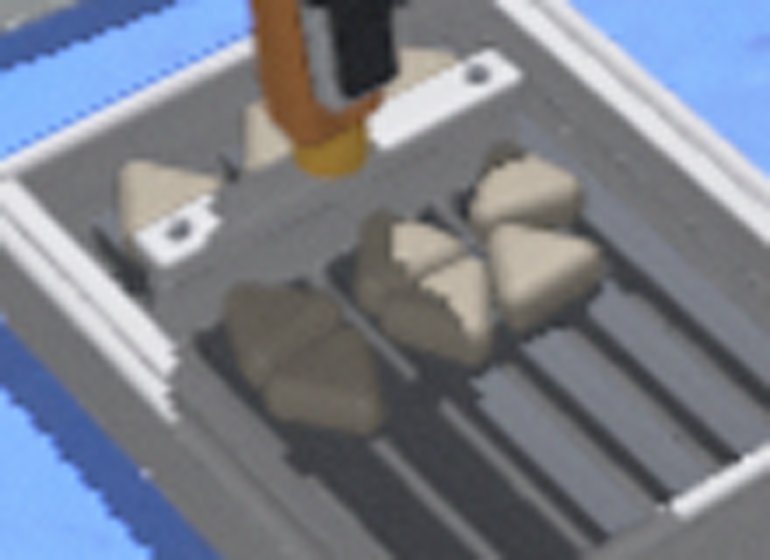

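```bash
python3 -m creep '[{"rotation":[0,0,0],"xyz":[-0.004,-0.0007,-0.0005],"grip":-1},{"rotation":[0,0,0],"xyz":[-0.008,-0.0013,-0.0005],"grip":-1},{"rotation":[0,0,0],"xyz":[-0.012,-0.002,-0.0005],"grip":-1},{"rotation":[0,0,0],"xyz":[-0.016,-0.0026,-0.0005],"grip":-1}]'
python3 -m creep '[{"rotation":[0,0,0],"xyz":[-0.004,-0.0007,0],"grip":-1},{"rotation":[0,0,0],"xyz":[-0.008,-0.0013,0],"grip":-1},{"rotation":[0,0,0],"xyz":[-0.012,-0.002,0],"grip":-1}]'
python3 - <<'E'
from fitp import *
from station import status
import cv2
s=status.state();p=np.load("bed.npy");print(tobed(s['tcp_pos'],p),s['wrist_force'])
si=viewer.read_camera("side");im=viewer.read_camera("wrist")
cv2.imwrite("pics/t1.png",cv2.resize(si[260:370,150:290],None,fx=5,fy=5,interpolation=cv2.INTER_CUBIC))
cv2.imwrite("pics/t2.png",cv2.resize(im[80:380,60:460],None,fx=2,fy=2,interpolation=cv2.INTER_CUBIC))
E
```

```text
t: 16.5
tcp_pos: [530.6, 224.9, 88.9]
eef_rot: [0.004, 0.645, 0.764, 0.001]
wrist_force: [-0.2, -0.4, -0.5]
finger_gap: 21.0
t: 16.88
tcp_pos: [518.3, 222.9, 88.9]
eef_rot: [0.004, 0.645, 0.764, 0.001]
wrist_force: [0.9, 0.5, -1.1]
finger_gap: 20.9
[12.78045887  5.17455188 64.89984709] [ 0.85717769  0.45619014 -1.06480636]
```

View pics/t1.png

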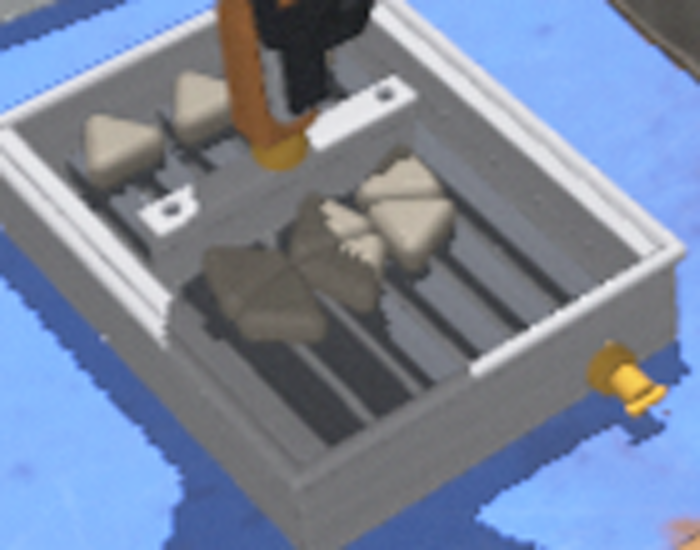

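View pics/t2.png

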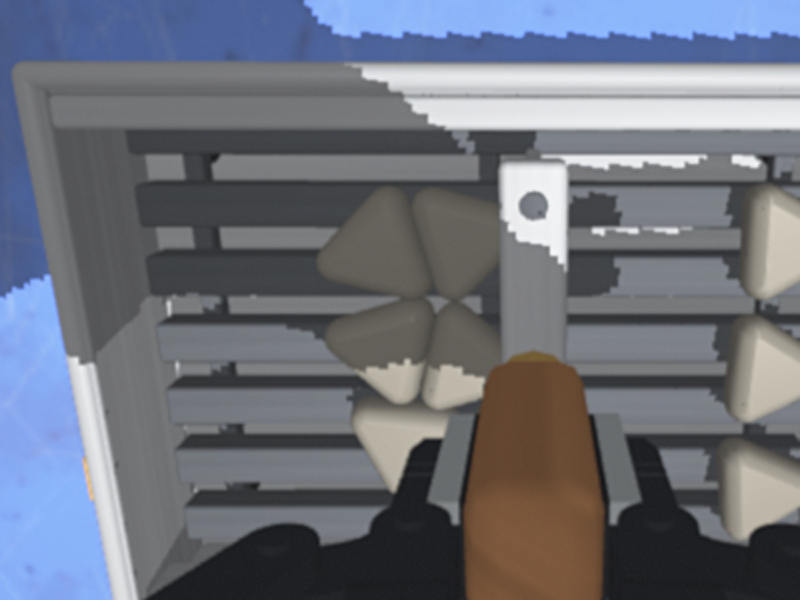

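```bash
python3 -m creep '[{"rotation":[0,0,0],"xyz":[-0.004,-0.0007,0],"grip":-1},{"rotation":[0,0,0],"xyz":[-0.008,-0.0013,0],"grip":-1},{"rotation":[0,0,0],"xyz":[-0.012,-0.002,0],"grip":-1},{"rotation":[0,0,0],"xyz":[-0.015,-0.0025,0],"grip":-1}]'
python3 - <<'E'
from fitp import *
from station import status,finder
import cv2
np.set_printoptions(precision=1,suppress=True)
s=status.state();p=np.load("bed.npy");print(tobed(s['tcp_pos'],p),s['wrist_force'])
si=viewer.read_camera("side");im=viewer.read_camera("wrist")
cv2.imwrite("pics/u1.png",cv2.resize(si[260:370,150:290],None,fx=5,fy=5,interpolation=cv2.INTER_CUBIC))
cv2.imwrite("pics/u2.png",cv2.resize(im[80:380,60:460],None,fx=2,fy=2,interpolation=cv2.INTER_CUBIC))
for c in("wrist","side"):
  for d in finder.spot_point("stone_1",c):
    if d['p']>.3: print(c,round(d['p'],2),tobed(d['centre'],p))
E
```

```text
t: 17.48
tcp_pos: [502.3, 220.2, 88.8]
eef_rot: [0.004, 0.645, 0.764, 0.001]
wrist_force: [0.2, 0.6, -2.2]
finger_gap: 20.6
[-3.4  5.2 64.8] [ 0.2  0.6 -2.2]
wrist 0.97 [-47.2  38.1   6.6]
wrist 0.84 [79.9 38.5  5.8]
wrist 0.76 [-48.7  10.9   7.7]
wrist 0.75 [-18.5  39.9   7.3]
wrist 0.71 [82.9  1.8  7.2]
wrist 0.7 [-24.3   4.    3.5]
wrist 0.56 [-37.7 -18.9   3.9]
wrist 0.55 [ 80.7 -35.7   8.1]
side 0.7 [-46.   35.7   8.4]
side 0.69 [-41.5 -15.7   6.6]
side 0.68 [-18.2 -29.5   8.9]
side 0.58 [-19.4  35.6   6.9]
side 0.58 [-44.7   4.3   5.3]
side 0.55 [79.3  2.6  9. ]
side 0.43 [80.7 41.5  4.2]
```

View pics/u1.png

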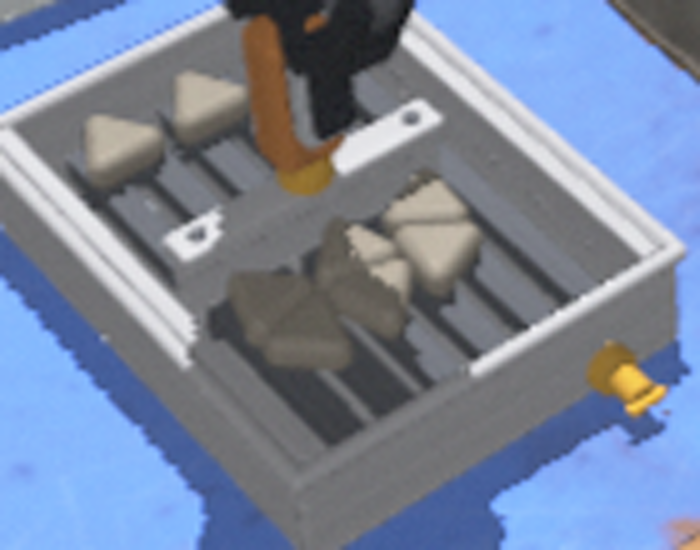

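View pics/u2.png

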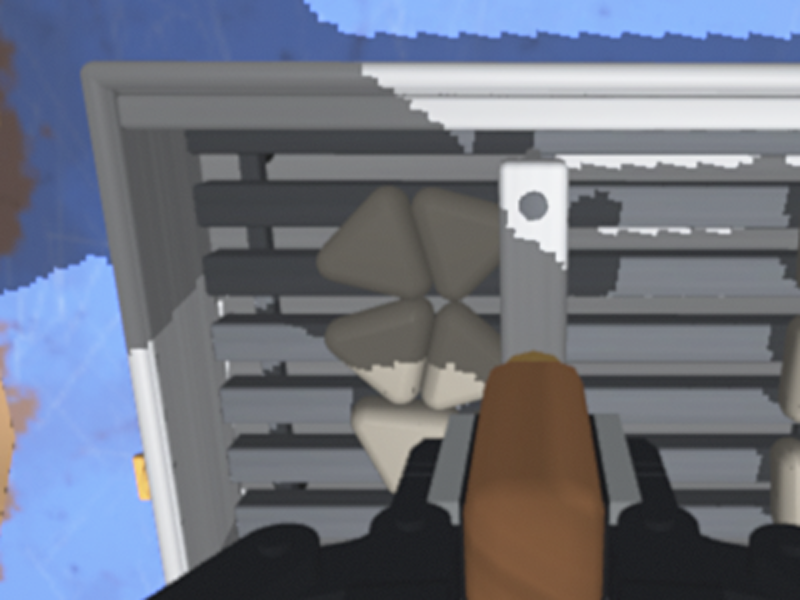

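Force stayed low and all stones are flat: near third at -46, -45 and -40, middle third at -18 to -24, far third at about 80. I'll back off 2 mm, lift straight out and check.

```bash
python3 -m creep '[{"rotation":[0,0,0],"xyz":[0.003,0.0005,0],"grip":-1},{"rotation":[0,0,0],"xyz":[0.003,0.0005,0.01],"grip":-1},{"rotation":[0,0,0],"xyz":[0.003,0.0005,0.04],"grip":-1},{"rotation":[0,0,0],"xyz":[0.003,0.0005,0.09],"grip":-1},{"rotation":[0,0,0],"xyz":[0.003,0.0005,0.15],"grip":-1},{"rotation":[0,0,0],"xyz":[0.003,0.0005,0.21],"grip":-1},{"rotation":[0,0,0],"xyz":[0.003,0.0005,0.27],"grip":-1},{"rotation":[0,0,0],"xyz":[0.003,0.0005,0.3],"grip":-1}]'
python3 - <<'E'
from fitp import *
from station import status,finder
import cv2
np.set_printoptions(precision=1,suppress=True)
s=status.state();p=np.load("bed.npy");print(tobed(s['tcp_pos'],p),s['wrist_force'],s['q'])
si=viewer.read_camera("side");im=viewer.read_camera("wrist")
cv2.imwrite("pics/v1.png",cv2.resize(si[240:370,130:290],None,fx=4.5,fy=4.5,interpolation=cv2.INTER_CUBIC))
cv2.imwrite("pics/v2.png",im)
for c in("side",):
  for d in finder.spot_point("stone_1",c):
    if d['p']>.25: print(c,round(d['p'],2),tobed(d['centre'],p))
E
```

```text
t: 18.68
tcp_pos: [505.3, 221.7, 393.4]
eef_rot: [0.005, 0.645, 0.764, 0.003]
wrist_force: [0.6, 0.2, -3.1]
finger_gap: 20.5
[ -0.2   6.1 369.4] [ 0.6  0.2 -3.1] [-0.1  0.4 -0.6  1.4  0.2  1.4 -0.5]
side 0.63 [-21.2  36.7   6.6]
side 0.59 [79.8 41.5  4.3]
side 0.58 [78.6  2.   3.7]
side 0.55 [ 75.2 -30.1   7.9]
side 0.53 [-17.1 -31.7   9.6]
side 0.51 [-43.6  33.5   5.6]
side 0.48 [-21.8   3.3   8.7]
side 0.44 [-38.8 -15.2   7.1]
side 0.4 [-149.5 -140.9   -7.6]
```

View pics/v1.png

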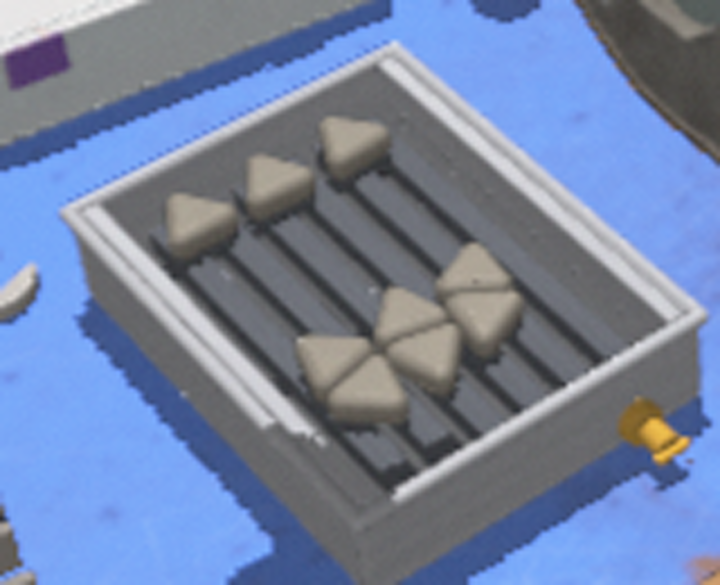

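View pics/v2.png

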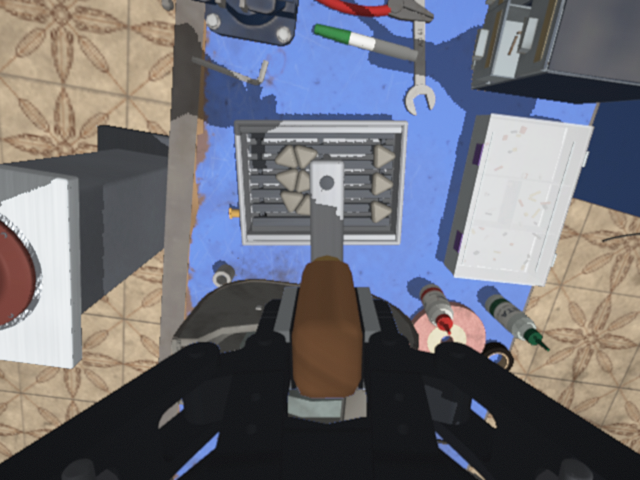

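All nine stones are flat, three in each third. Now I'll carry the rake back over the grinder.

```bash
python3 -m creep '[{"rotation":[0,0,0.02],"xyz":[-0.005,-0.06,0],"grip":-1},{"rotation":[0,0,0.04],"xyz":[-0.01,-0.12,0],"grip":-1},{"rotation":[0,0,0.06],"xyz":[-0.015,-0.18,0],"grip":-1},{"rotation":[0,0,0.08],"xyz":[-0.02,-0.24,0],"grip":-1},{"rotation":[0,0,0.1],"xyz":[-0.023,-0.30,0],"grip":-1},{"rotation":[0,0,0.12],"xyz":[-0.026,-0.36,0],"grip":-1},{"rotation":[0,0,0.14],"xyz":[-0.027,-0.42,0],"grip":-1},{"rotation":[0,0,0.1426],"xyz":[-0.027,-0.48,0],"grip":-1}]'
python3 -m creep '[{"rotation":[0,0,0],"xyz":[0,-0.048,0],"grip":-1},{"rotation":[0,0,0],"xyz":[0,-0.048,0],"grip":-1},{"rotation":[0,0,0],"xyz":[0,-0.048,0],"grip":-1},{"rotation":[0,0,0],"xyz":[0,-0.048,0],"grip":-1}]'
python3 - <<'E'
from station import status
s=status.state();print(s['t'],s['tcp_pos'],s['eef_rot'])
E
```

```text
t: 19.82
tcp_pos: [476.6, -260.4, 387.7]
eef_rot: [0.002, 0.589, 0.808, 0.002]
wrist_force: [0.8, 0.5, -2.2]
finger_gap: 21.2
t: 20.32
tcp_pos: [476.9, -306.3, 387.2]
eef_rot: [0.001, 0.587, 0.809, 0.002]
wrist_force: [0.3, 0.2, -2.2]
finger_gap: 20.5
20.325 [ 476.9259411  -306.28056469  387.17259674] [0.00146551 0.58747115 0.80924128 0.002014  ]
```

```bash
python3 -m creep '[{"rotation":[-0.0074,-0.0034,-0.004],"xyz":[0.001,-0.002,-0.05],"grip":-1},{"rotation":[-0.0074,-0.0034,-0.004],"xyz":[0.001,-0.002,-0.11],"grip":-1},{"rotation":[-0.0074,-0.0034,-0.004],"xyz":[0.001,-0.002,-0.17],"grip":-1},{"rotation":[-0.0074,-0.0034,-0.004],"xyz":[0.001,-0.002,-0.22],"grip":-1},{"rotation":[-0.0074,-0.0034,-0.004],"xyz":[0.001,-0.002,-0.25],"grip":-1},{"rotation":[-0.0074,-0.0034,-0.004],"xyz":[0.001,-0.002,-0.255],"grip":-1},{"rotation":[-0.0074,-0.0034,-0.004],"xyz":[0.001,-0.002,-0.255],"grip":-1},{"rotation":[-0.0074,-0.0034,-0.004],"xyz":[0.001,-0.002,-0.255],"grip":-1}]'
python3 - <<'E'
from h import *
from station import status
import cv2
s=status.state();print(s['t'],s['tcp_pos'],s['eef_rot'])
si=viewer.read_camera("side");im=viewer.read_camera("wrist")
cv2.imwrite("pics/w1.png",cv2.resize(si[130:290,390:510],None,fx=3.7,fy=3.7,interpolation=cv2.INTER_CUBIC))
cv2.imwrite("pics/w2.png",im[60:420,140:560])
E
```

```text
t: 21.32
tcp_pos: [479.3, -308.6, 134.1]
eef_rot: [0.007, 0.589, 0.808, 0.0]
wrist_force: [0.2, -0.0, -2.2]
finger_gap: 20.6
21.325 [ 479.27379097 -308.56109439  134.09719996] [6.95911353e-03 5.88920187e-01 8.08161204e-01 2.28239325e-04]
```

View pics/w1.png

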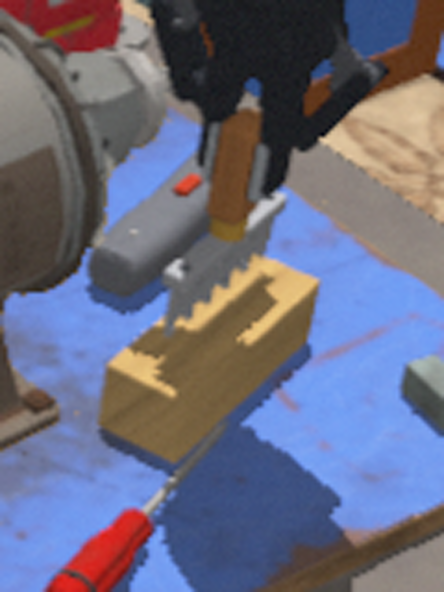

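View pics/w2.png

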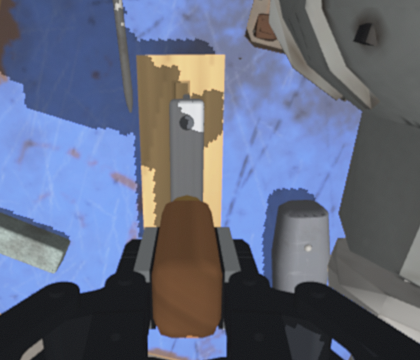

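```bash
python3 -m creep '[{"rotation":[0,0,0],"xyz":[-0.0012,0,-0.006],"grip":-1},{"rotation":[0,0,0],"xyz":[-0.0012,0,-0.012],"grip":-1},{"rotation":[0,0,0],"xyz":[-0.0012,0,-0.012],"grip":-1}]'
python3 -m creep '[{"rotation":[0,0,0],"xyz":[0,0,-0.003],"grip":-1},{"rotation":[0,0,0],"xyz":[0,0,-0.006],"grip":-1},{"rotation":[0,0,0],"xyz":[0,0,-0.008],"grip":-1}]'
python3 -m creep '[{"rotation":[0,0,0],"xyz":[0,0,-0.002],"grip":-1},{"rotation":[0,0,0],"xyz":[0,0,-0.003],"grip":-1}]'
```

```text
t: 21.8
tcp_pos: [477.0, -308.5, 121.0]
eef_rot: [0.006, 0.589, 0.808, -0.0]
wrist_force: [0.2, -0.4, -2.8]
finger_gap: 21.0
t: 22.18
tcp_pos: [476.9, -308.4, 112.7]
eef_rot: [0.006, 0.589, 0.808, -0.0]
wrist_force: [-0.4, 0.1, -2.4]
finger_gap: 20.9
t: 22.42
tcp_pos: [476.9, -308.4, 109.5]
eef_rot: [0.005, 0.589, 0.808, -0.0]
wrist_force: [-0.2, -0.2, -1.3]
finger_gap: 20.9
```

The tips are below the block's top with no force, so they are in the slot. Going on down.

```bash
python3 -m creep '[{"rotation":[0,0,0],"xyz":[0.0007,0,-0.004],"grip":-1},{"rotation":[0,0,0],"xyz":[0.0007,0,-0.009],"grip":-1},{"rotation":[0,0,0],"xyz":[0.0007,0,-0.014],"grip":-1},{"rotation":[0,0,0],"xyz":[0.0007,0,-0.019],"grip":-1},{"rotation":[0,0,0],"xyz":[0.0007,0,-0.022],"grip":-1},{"rotation":[0,0,0],"xyz":[0.0007,0,-0.023],"grip":-1}]'
python3 -m creep '[{"rotation":[0,0,0],"xyz":[0,0,-0.001],"grip":-1},{"rotation":[0,0,0],"xyz":[0,0,-0.002],"grip":-1},{"rotation":[0,0,0],"xyz":[0,0,-0.002],"grip":-1}]'
```

```text
t: 23.18
tcp_pos: [477.5, -308.3, 86.3]
eef_rot: [0.005, 0.589, 0.808, -0.0]
wrist_force: [0.4, -0.3, -2.5]
finger_gap: 21.0
t: 23.55
tcp_pos: [477.5, -308.4, 84.3]
eef_rot: [0.005, 0.589, 0.808, -0.0]
wrist_force: [-0.1, -0.6, -1.9]
finger_gap: 20.4
```

```bash
python3 -m creep '[{"rotation":[0,0,0],"xyz":[0,0,-0.001],"grip":-1},{"rotation":[0,0,0],"xyz":[0,0,-0.001],"grip":-1}]'
python3 -m creep '[{"rotation":[0,0,0],"xyz":[0,0,-0.001],"grip":-1},{"rotation":[0,0,0],"xyz":[0,0,-0.001],"grip":-1}]'
```

```text
t: 23.8
tcp_pos: [477.5, -308.3, 83.2]
eef_rot: [0.005, 0.589, 0.808, -0.0]
wrist_force: [-0.1, 0.4, -2.4]
finger_gap: 21.0
t: 24.05
tcp_pos: [477.6, -308.4, 83.0]
eef_rot: [0.005, 0.589, 0.808, -0.0]
wrist_force: [-1.5, -0.5, 4.7]
finger_gap: 20.8
```

It is seated: the force rose 7 N at the same height as at pick-up. Opening and lifting away.

```bash
python3 -m creep '[{"rotation":[0,0,0],"xyz":[0,0,0],"grip":-0.4},{"rotation":[0,0,0],"xyz":[0,0,0],"grip":-0.2},{"rotation":[0,0,0],"xyz":[0,0,0],"grip":0.1},{"rotation":[0,0,0],"xyz":[0,0,0],"grip":0.3},{"rotation":[0,0,0],"xyz":[0,0,0],"grip":0.4}]'
python3 -m creep '[{"rotation":[0,0,0],"xyz":[0,0,0.02],"grip":0.4},{"rotation":[0,0,0],"xyz":[0,0,0.06],"grip":0.4},{"rotation":[0,0,0],"xyz":[0,0,0.12],"grip":0.4},{"rotation":[0,0,0],"xyz":[0,0,0.18],"grip":0.4},{"rotation":[0,0,0],"xyz":[0,0,0.23],"grip":0.4},{"rotation":[0,0,0],"xyz":[0,0,0.25],"grip":0.4},{"rotation":[0,0,0],"xyz":[0,0,0.25],"grip":0.4}]'
python3 - <<'E'
from fitp import *
from station import status,finder
import cv2
np.set_printoptions(precision=1,suppress=True)
s=status.state();print(s['t'],s['tcp_pos'],s['wrist_force'])
W=viewer.camera_params("wrist");im=viewer.read_camera("wrist")
si=viewer.read_camera("side")
cv2.imwrite("pics/x1.png",si);cv2.imwrite("pics/x2.png",im)
p=np.load("bed.npy")
for d in finder.spot_point("rake","side")[:2]+finder.spot_point("rake","wrist")[:2]+finder.spot_point("rake_grip","wrist")[:1]:print(d['p'],np.array(d['centre']))
for d in finder.spot_point("stone_1","side"):
    if d['p']>.25: print(round(d['p'],2),tobed(d['centre'],p))
for l in ("bush_mid","flange_mid","blade_mid","driver_mid"):print(l,[np.array(d['centre']) for d in finder.spot_point(l,"side")[:1]])
E
```

```text
t: 24.68
tcp_pos: [474.6, -311.9, 82.5]
eef_rot: [0.005, 0.591, 0.807, -0.003]
wrist_force: [-0.2, -5.9, 0.3]
finger_gap: 59.6
t: 25.55
tcp_pos: [475.5, -311.9, 334.1]
eef_rot: [0.007, 0.591, 0.807, -0.003]
wrist_force: [-0.6, 0.2, -1.4]
finger_gap: 59.5
25.55 [ 475.5 -311.9  334.1] [-0.6  0.2 -1.4]
0.97 [ 477.6 -298.5    8.9]
0.75 [ 478.4 -308.     9.8]
0.51 [ 474.4 -306.6   -1.7]
0.85 [ 472.4 -303.9   99.3]
0.73 [78.4  2.4  5.8]
0.72 [82.3 40.4  3.1]
0.65 [-41.6 -15.7   5.1]
0.54 [-20.6 -31.    6.1]
0.54 [-20.9   2.    9.5]
0.52 [-20.8  35.7   3. ]
0.51 [ 75.8 -32.3  10.5]
0.5 [-44.4   6.5   9.3]
0.49 [-45.6  33.2   6.5]
bush_mid [array([384.6,  53.1,  14.2])]
flange_mid [array([386.6, -23.3,  -0.8])]
blade_mid [array([ 475.2, -306.2,   12.1])]
driver_mid [array([ 398.7, -194.2,   16.4])]
```

View pics/x1.png

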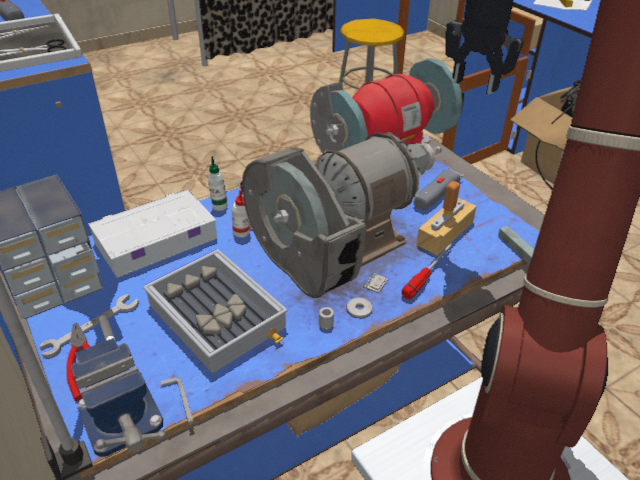

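View pics/x2.png

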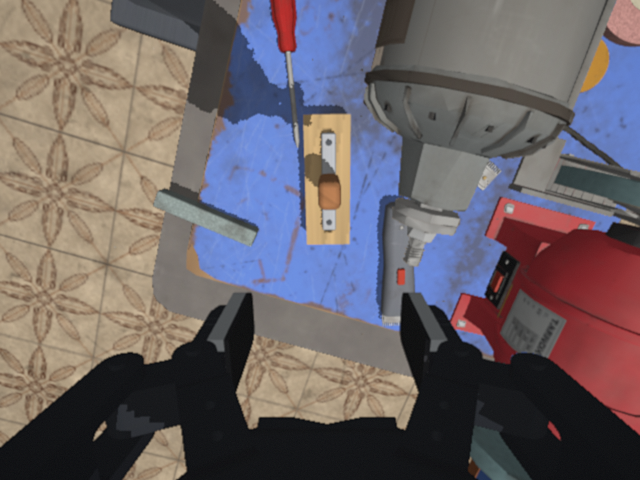

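Run:
```python
import cv2,numpy as np
a=cv2.imread("pics/a_side.png");b=cv2.imread("pics/x1.png")
c=lambda i:cv2.resize(i[160:310,380:500],None,fx=3.3,fy=3.3,interpolation=cv2.INTER_CUBIC)
cv2.imwrite("pics/y.png",np.hstack([c(a),c(b)]))
d=np.abs(a.astype(int)-b).sum(2);print((d[170:260,400:490]>60).sum(),(d[265:340,300:440]>60).sum())
ga,gb=[cv2.cvtColor(x[175:245,415:480],cv2.COLOR_BGR2GRAY).astype(np.float32) for x in(a,b)]
print(cv2.phaseCorrelate(ga,gb))
ga,gb=[cv2.cvtColor(x[178:222,440:465],cv2.COLOR_BGR2GRAY).astype(np.float32) for x in(a,b)]
print(cv2.phaseCorrelate(ga,gb))
```

```text
247 10
((-0.49308986320787085, -0.14437564007123171), 0.9330510119965048)
((0.09775051576726668, 0.36968053771363074), 1.055518332587348)
```

View pics/y.png

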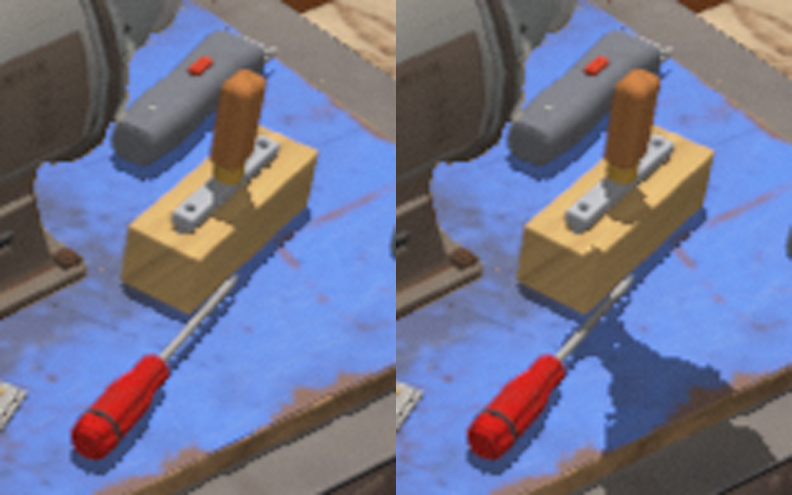

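The rake stands as at the start, within half a pixel, and the loose things are unchanged. Handing in.

```bash
python3 -c "
from station import ctrl
print(ctrl.job_done())"
```

```text
the job is handed in; nothing more can be done
None
```

The job is done and handed in, about 26 s into the 69 s allowed.

**What I did**
- I took the rake from its block, carried it over the grinder, and drew the three upper stones off with the tips about 17 mm above the bars.
- I then lowered the teeth into the gap between the rows. They went into the slots on the first try and ended about 8–9 mm deep. I drew the front stones about 66 mm towards the near end, then stood the rake back in its block.

**Last checks**
- **Stones:** all nine lie flat and one deep. In bed x, three are near 76–82 mm, three near -21, and three at -46, -44 and -42.
- **Rake:** it stands upright at its pick-up height, and its side picture matches the first one to about half a pixel. Seating it showed about 7 N.
- **Forces while raking:** I read within about 1.5 N of the rake's hanging weight. Force is only reported at the end of each move, so short peaks in between were not seen.
- **Loose things:** they look unmoved in the side picture.

**What disagreed**
- The first wrist-camera measurement was off by 10 mm because the arm was still settling. I retook it, and it then agreed with the side view to about 1 mm.
- When the jaws opened, I read a brief sideways force of about 6 N and a 4 mm shift of the tool. The force was gone after lifting, and the rake stayed fully down.
- In the last check the network placed the clipper blade at the block. The picture shows it where it was.

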